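Hitch the mould sled to the laminator loader's ball

TASK

Hitch the mould sled to the loader: raise the sled's coupler lever, carry the sled over so that it stands in line behind the loader and lower its socket gently onto the ball, then press the lever all the way down until the coupler is locked on the ball, and let go. The ball floats on a soft spring, so do not ram it or keep bearing down once the lever is home, and leave the other things on the bench where they are.

Things in the scene. Friction and masses are not known exactly. Their poses are not given: they have to be found in the camera images.
- sled: Mould sled, 0.55-0.95 kg: a steel tongue with a ball coupler in front, a deck with black mould and screen behind. Origin on the bench below the socket; x forward, z up. mm: runners x -186..-346, y +-42, to the bench; deck 96 wide, x -180..-350, top 61; leg 22 wide under the tongue at x -70; mass centre x -120. Hitched it rides on ball and runners' rear, nose up about 0.03 rad.
- socket (a point): Centre of the socket, where the ball's centre must come; 58 mm above the sled's origin. Steel cap 49 wide, 21 above to 13 below this point; 32 mm bore, open below, with a flared 42 mm mouth. A keeper jaw slides under the ball as the lever goes down, and blocks the mouth unless the lever is up. The jaw hangs 19 mm below this point: pass over the ball with this point 45 mm above its centre.
- tongue_grip (a point): Middle of the free part of the tongue (a flat-sided bar 30 mm wide in y, 18 high, z 44 to 62 above the bench): sled frame x -145, z 53. With the lever up it can be gripped across its width from above, 20 mm to either side along x.
- lever_pin (a point): Axis of the lever, along the sled's y, at sled frame x -46, z 73 mm. The lever is a flat steel arm that ends in a black rubber block.
- lever (a joint): Lever angle, rad: 0 fully down along the tongue (locked), grows as its rear end is raised, 1.4 fully up; jaw clear of the ball from 0.9. Stiff; stays where left. Its end needs about 1 N to start up, 3 N near the top; about 5 N down, 7 to 8 N over the last part, and then the sled's nose sinks on the sprung ball by several mm, differently each time, so the end finishes lower than the poses before suggest.
- lever_grip (a point): Point in the lever's rubber end block (44 long, 16 wide in y, 14 thick: 7 above and below this point; 12 mm of it lie beyond this point). Lever down: 84 mm behind and 12.5 mm above the pin, 85 mm above the bench, 23 above the tongue. Turns with the lever about the pin. Its x points from here towards the pin.
- feeder: The loader, fixed: aluminium base 110 wide, 12 high, x -30 to 270, with two rods, a shuttle block (top 34 high, x -27..43, 92 wide) that carries the ball, and a white drive housing (62 high) with motor at the far end. Origin on the bench below the ball; x is the feed direction, from ball to drive. The hitched sled stands on its -x side with its own x axis along this one.
- ball (a point): Centre of the 30 mm steel ball on a 14 mm stem; 79 mm above the bench when free. It sinks straight down on a spring of 0.5 N/mm, at most 18 mm, to a hard stop; the sled's nose alone presses it down 6 to 12 mm.
- driver: Bystander, to be left where it is; a screwdriver lying on the bench, grey handle, about 200 long, 28 thick. Origin near its middle, underneath.
- tweezers: Bystander, to be left where it is; steel tweezers lying flat, 130 x 16 x 8 mm. Origin underneath, in the middle.
- suction_lifter: Bystander, to be left where it is; a black rubber suction cup with a knob, 62 mm wide, 42 high. Origin: centre of its underside.
- roller: Bystander, to be left where it is; a rubber hand roller, 70 wide, 32 thick, with a wooden handle that reaches 125 mm behind it (-x). Origin under the roller.
- solvent: Bystander, to be left where it is; a white bottle, 62 mm wide, 150 high. Origin: centre of its underside.
- adhesive: Bystander, to be left where it is; a small amber jar with a steel cap, 44 mm wide, 55 high. Origin: centre of its underside.

How it is judged:
By the outcome, as a careful person would: the job done as asked, in the order asked, and still so for the second after the job is handed in, with the robot touching nothing.
It also fails if it takes over 72 s, if anything falls off the work surface, if the arm or the gripper's body presses on something with over 40 N, if the wrist force passes 120 N, or if a joint passes its speed limit or range.

ROBOT

A 7-joint arm with a two-finger parallel gripper is mounted at the origin on the work surface. World frame = base frame: x ahead of the robot, y to its left, z up, the work surface at z = 0. Lengths are in m, angles in rad, forces in N, time in s.
With the tool pointing down it reaches from about 0.425 to 0.875 m from the base axis. Payload 4.7 kg.
Tool frame: the origin (TCP) lies on the mounting face of the last link; the fingertips stand 182 mm ahead of it and the grasp point (between the pads) lies 164 mm ahead of it (ctrl.finger_overhang is the distance from the TCP to the fingertips, in m); z points along the fingers, y is the line along which they close (so a half turn about z gives the same grasp; the last joint's range is limited). The gripper opens to 87 mm and grips with 3 to 60 N. Pads are 19 mm wide; open, the fingers measure 117 mm over their backs; the gripper's body (75 mm by 190 mm) begins 51 mm behind the grasp point.
Start: joints at [-1.3, 0.321, -0.07, 1.45, 0.023, 1.371, -0.057], TCP at [0.165, 0.629, 0.405] pointing down, gripper open.
Joint ranges: [-2.86, 2.86], [-0.3, 2.09], [-1.38, 1.24], [0.06, 2.45], [-1.56, 4.7], [0.09, 2.05], [-2.69, 2.69]. Speed limits (rad/s): [2.57, 2.57, 3.14, 3.14, 3.14, 3.14, 3.14].

INTERFACE

Orientations are given as a rotation vector (axis times angle).
In Python, from bench import ctrl gives the robot as it stands.
- The arm moves only by the shell command python3 -m jog 'ROWS' [FORCE]. ROWS is a JSON object of lists of equal length, an entry for each row: "translation": the shift along the tool's x, y, z as a fraction of full scale, a list of three; "yaw": the turn about the tool's z as a fraction of full scale; "jaw": the closure, from 0 (fully open) to 1 (shut). In form: {"translation": [[dx, dy, dz], ...], "yaw": [yaw, ...], "jaw": [jaw, ...]}. A call has 1 to 8 rows; each row is the pose to reach, as a shift and turn from the pose commanded when the call began, along the tool's axes at that moment, turning the shorter way round; what a row does not reach only later rows make up. Full scale, the value 1, is 0.2 m for a shift and 180 degrees for a turn. A row lasts 1/8 s, in which the tool goes at most 62.5 mm and 10.7 degrees, less where a joint would pass 70% of its speed; a pose out of reach is approached as far as the arm can. A call with a number of a shift or a turn outside -1 to 1 is refused whole. A call with a gripper value outside its range is refused whole. The fingers move at their own pace and stop on an object; FORCE is the grip in N (left out, the last holds). Time passes only in rows, so rows that repeat a pose let the fingers close. It gives the time, the measured TCP pose, the force, the opening and the grip force at its end, in the units of the state.
- ctrl.get_state(): the state, without advancing time (a new reading comes with each control period).
- ctrl.get_image(name): name is "scene" or "side" or "wrist"; returns a dict with "pixels" (480x640x3 uint8, blue, green, red), "fx", "fy", "cx", "cy" (pixels), "R" (3x3) and "t" (3): a world point X has camera coordinates R X + t; the wrist camera has in their place "mount" (4x4, takes a point from camera to tool coordinates, whose origin is the TCP and whose axes are the flange's). Camera axes: x right, y down, z forward; pixel columns grow to the right and rows downward; lengths in m; the calibration is good to about 2 mm. A picture is of the moment at which its call begins: read the wrist's pose just before it. There is no depth.
- ctrl.close_job(): hands the job in; it is judged then, once.
Trained networks look in a picture, given as the dict that the camera call returned (one of the last four; its "shot" number tells which), for a name from the list of things; names that differ only in an ending like _2 or _b are one class to them, and where a whole thing is asked for, a point or a joint stands for the part that bears it (a point fixed in the world has none). Each returns a list of dicts, best first, with "p" (0 to 1); they miss things now and then, are a little off and sometimes report something else, mostly with a low value. They report only what shows in the picture. A call takes as long as a camera call.
- ctrl.silhouettes(label, picture): "region" (480x640 bool, what is visible of it) and "at" ([column, row] in pixels, amid what is visible of it).
The state is a dict: "time": time; "joint_positions": joint angles; "qd": joint speeds; "joint_torque": joint torques, N m; "position": TCP position; "tool_rot": TCP orientation; "ft_force": force on the tool from outside, world axes, zero at the start; "torque": the same for the moment, N m; "grip_width": opening from 0.0 (shut) to 1.0 (fully open); "grip_force": force on a finger pad.
Only numpy, scipy, OpenCV 4.12 (cv2) and the standard library are available. Lean on these libraries where they do the work, as an engineer would, in place of code of your own. Each camera call takes 0.05 s, during which the arm holds its last target. There are 200 camera calls.

## Working session

There is one attempt and no reset: what is moved stays moved. The work goes in short steps, Python scripts to look and compute and a shell command to move; the robot and the scene stay as the last step left them, time stands still between calls to the robot, and variables do not carry over. Pictures are saved under pics/ and viewed, at most 10 in all, crops included, and the job is handed in when it is done.

```bash
ls; mkdir -p pics; python3 - <<'E'
from bench import ctrl
import cv2,numpy as np
s=ctrl.get_state();print(s)
ims=[ctrl.get_image(n) for n in("scene","side")]
for n,p in zip(("scene","side"),ims):
    print(n,p["fx"],p["cx"],p["cy"],np.round(-p["R"].T@p["t"],3).tolist(),np.round(p["R"],3).tolist())
    cv2.imwrite(f"pics/{n}0.png",p["pixels"])
    for l in["sled","feeder","lever","ball","socket","tongue_grip","lever_grip"]:
        print(l,[(round(d["p"],2),np.round(d["at"]).tolist(),int(d["region"].sum())) for d in ctrl.silhouettes(l,p)[:2]])
E
```

```text
pics
{'time': 0.0, 'joint_positions': array([-1.29988604,  0.32182111, -0.07007522,  1.45168676,  0.02258972,
        1.37076329, -0.05690178]), 'qd': array([-0.00020828,  0.00022833, -0.00028442,  0.00153959, -0.00181958,
       -0.00236402, -0.00078643]), 'joint_torque': array([-4.23889978e-04, -4.91279840e+01, -4.04216694e-01, -3.12525129e+01,
       -6.39966619e-02,  4.39159304e-02,  1.91307240e-04]), 'position': array([0.16508038, 0.62847726, 0.40365641]), 'tool_rot': array([-4.02241334e-01, -3.11558010e+00,  2.96176953e-03]), 'ft_force': array([-0.04642374,  0.36474489, -0.95819964]), 'torque': array([-0.07191978, -0.06793742, -0.056762  ]), 'grip_force': 0.0, 'grip_width': 0.9983963824041335}
scene 445.7323273816453 323.069156029877 238.47844776897725 [1.073, 0.332, 0.869] [[-0.63, 0.776, -0.018], [0.598, 0.47, -0.65], [-0.496, -0.42, -0.76]]
sled [(0.84, [300.0, 227.0], 3718), (0.66, [207.0, 171.0], 960)]
feeder [(0.68, [488.0, 335.0], 7668)]
lever [(0.72, [337.0, 230.0], 280)]
ball [(0.71, [432.0, 287.0], 173)]
socket [(0.83, [300.0, 220.0], 3722), (0.55, [404.0, 348.0], 676)]
tongue_grip [(0.64, [300.0, 220.0], 3658)]
lever_grip [(0.79, [340.0, 231.0], 249)]
side 523.2357739017372 327.70169425173617 248.72921248078444 [0.026, -0.98, 0.786] [[0.849, -0.529, -0.005], [-0.292, -0.461, -0.838], [0.441, 0.712, -0.546]]
sled [(0.83, [336.0, 312.0], 4195)]
feeder [(0.92, [240.0, 222.0], 2699)]
lever [(0.56, [304.0, 264.0], 196)]
ball [(0.45, [259.0, 221.0], 104)]
socket [(0.62, [333.0, 313.0], 4308)]
tongue_grip [(0.85, [335.0, 311.0], 4273)]
lever_grip [(0.65, [308.0, 261.0], 191)]
```

View pics/scene0.png

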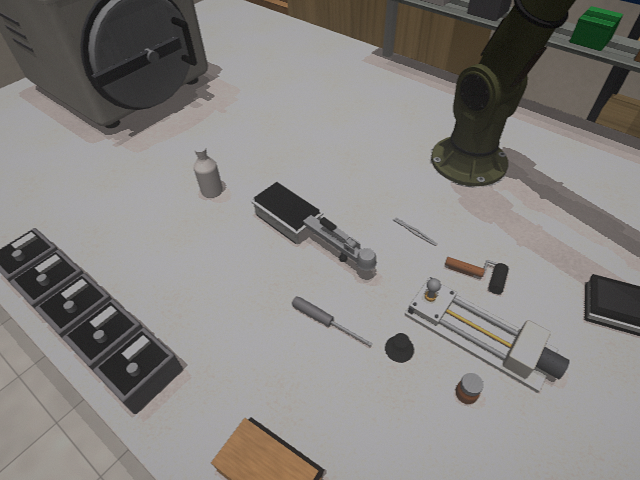

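View pics/side0.png

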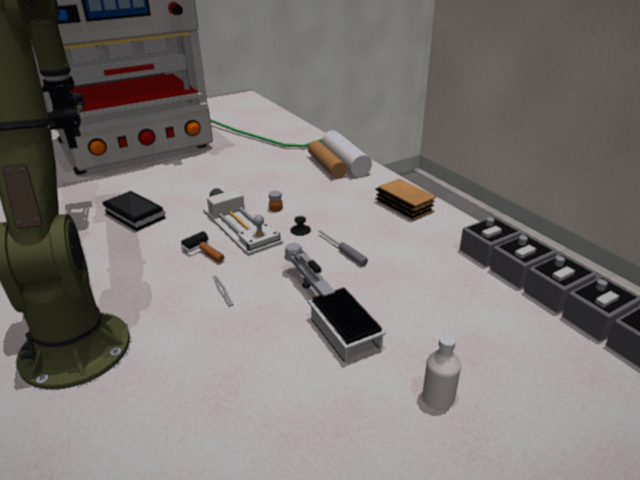

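The scene view shows the sled (deck at about 285,207, cap at 366,258), the loader's ball at (432,285) and the drive at (535,345). The side view shows the cap at (292,250), the deck corners near (380,345) and the ball at (259,220). Next I'll triangulate.

```bash
cat >h.py <<'E'
from bench import ctrl
import cv2,numpy as np
from scipy.spatial.transform import Rotation as Ro
from scipy.optimize import least_squares
def cam(p,s=None):
    """camera centre and R(world->cam), t"""
    if "R" in p: return np.array(p["R"]),np.array(p["t"])
    T=np.eye(4);T[:3,:3]=Ro.from_rotvec(s["tool_rot"]).as_matrix();T[:3,3]=s["position"]
    W=np.linalg.inv(T@np.array(p["mount"]));return W[:3,:3],W[:3,3]
def proj(p,X,Rt):
    c=np.atleast_2d(X)@Rt[0].T+Rt[1]
    return np.c_[p["fx"]*c[:,0]/c[:,2]+p["cx"],p["fy"]*c[:,1]/c[:,2]+p["cy"]]
def ray(p,uv,Rt):
    d=Rt[0].T@np.array([(uv[0]-p["cx"])/p["fx"],(uv[1]-p["cy"])/p["fy"],1]);return -Rt[0].T@Rt[1],d/np.linalg.norm(d)
def onz(p,uv,Rt,z):
    c,d=ray(p,uv,Rt);return c+d*(z-c[2])/d[2]
def tri(rays):
    A=sum(np.eye(3)-np.outer(d,d) for c,d in rays);b=sum((np.eye(3)-np.outer(d,d))@c for c,d in rays)
    x=np.linalg.solve(A,b);return x,[float(np.linalg.norm(np.cross(x-c,d))) for c,d in rays]
def best(l,p):
    r=ctrl.silhouettes(l,p);return r[0] if r else None
E
python3 - <<'E'
from h import *
S=ctrl.get_image("scene");D=ctrl.get_image("side")
a,b=cam(S),cam(D)
for l in["ball","lever_grip"]:
    x,e=tri([ray(S,best(l,S)["at"],a),ray(D,best(l,D)["at"],b)]);print(l,x.round(3),np.round(e,4))
for n,u,v in[("cap",(366,254),(292,249)),]:
    x,e=tri([ray(S,u,a),ray(D,v,b)]);print(n,x.round(3),np.round(e,4))
for n,u in[("deck c",(287,206)),("solvent",(210,192)),("driver h",(312,310)),("driver t",(370,345)),("suct",(400,352)),("jar",(468,392)),("roller",(500,285)),("rollhandle",(447,264)),("tw",(415,232)),("motor",(555,362)),("feed end",(541,385)),("feedcorner",(407,308))]:
    print(n,onz(S,u,a,0.061 if n=="deck c" else 0.01).round(3))
w=ctrl.get_image("wrist");print(w["fx"],w["cx"],w["cy"],np.round(w["mount"],3).tolist())
T=Ro.from_rotvec(ctrl.get_state()["tool_rot"]).as_matrix();print(T.round(3))
E
```

```text
ball [0.617 0.075 0.048] [0.1323 0.1323]
lever_grip [ 0.534 -0.087  0.085] [0.0035 0.0035]
cap [ 0.528 -0.002  0.072] [0.0006 0.0006]
deck c [ 0.518 -0.255  0.061]
solvent [ 0.575 -0.5    0.01 ]
driver h [ 0.691 -0.03   0.01 ]
driver t [0.68 0.12 0.01]
suct [0.654 0.178 0.01 ]
jar [0.643 0.327 0.01 ]
roller [0.369 0.267 0.01 ]
rollhandle [0.391 0.142 0.01 ]
tw [0.35  0.028 0.01 ]
motor [0.477 0.435 0.01 ]
feed end [0.542 0.432 0.01 ]
feedcorner [0.555 0.133 0.01 ]
390.7682888028235 319.8768946458779 235.28216826957956 [[-0.0, -0.97, -0.244, 0.067], [1.0, -0.0, 0.0, -0.0], [-0.0, -0.244, 0.97, 0.02], [0.0, 0.0, 0.0, 1.0]]
[[-0.967  0.254  0.   ]
 [ 0.254  0.967  0.   ]
 [-0.     0.    -1.   ]]
```

```bash
python3 -m jog '{"translation":[[-0.1,-0.1,0],[-0.3,-0.3,0],[-0.55,-0.6,0],[-0.8,-0.9,0],[-0.91,-1,0]],"yaw":[0,0,0,0,0],"jaw":[0,0,0,0,0]}' 20
python3 -m jog '{"translation":[[-0.1,-0.1,0],[-0.3,-0.3,0],[-0.55,-0.6,0],[-0.8,-0.9,0],[-0.91,-1,0]],"yaw":[0,0,0,0,0],"jaw":[0,0,0,0,0]}'
python3 -m jog '{"translation":[[-0.1,-0.1,0],[-0.25,-0.25,0],[-0.4,-0.5,0],[-0.6,-0.7,0],[-0.76,-0.83,0],[-0.76,-0.83,0],[-0.76,-0.83,0],[-0.76,-0.83,0]],"yaw":[0.05,0.1,0.15,0.2,0.26,0.31,0.37,0.418],"jaw":[0,0,0,0,0,0,0,0]}'
python3 -m jog '{"translation":[[0,0,0],[0,0,0]],"yaw":[0,0],"jaw":[0,0]}'
cat >look.py <<'E'
from h import *
import sys
s=ctrl.get_state();p=ctrl.get_image("wrist");Rt=cam(p,s)
cv2.imwrite(f"pics/{sys.argv[1]}.png",p["pixels"]);np.savez(f"{sys.argv[1]}.npz",R=Rt[0],t=Rt[1])
print(s["time"],s["position"].round(4),Ro.from_rotvec(s["tool_rot"]).as_matrix()[:,0].round(4),s["ft_force"].round(2),s["grip_width"].round(3))
for l in sys.argv[2:]:
    for d in ctrl.silhouettes(l,p)[:2]:
        m=d["region"].astype(np.uint8);r=cv2.minAreaRect(cv2.findNonZero(m))
        print(l,round(d["p"],2),np.round(d["at"],1),[np.round(x,1) for x in r],onz(p,d["at"],Rt,{"ball":.079,"lever_grip":.085}.get(l,.05)).round(4))
E
python3 look.py w1 ball lever_grip lever sled feeder
```

```text
time: 1.78
position: [0.291, 0.387, 0.405]
tool_rot: [0.402, 3.115, 0.001]
ft_force: [1.4, -0.3, 0.8]
grip_width: 0.998
grip_force: 0.0
time: 2.4
position: [0.416, 0.1472, 0.4052]
tool_rot: [0.402, 3.115, 0.002]
ft_force: [1.0, -0.1, -0.4]
grip_width: 1.0
grip_force: 0.0
time: 3.4
position: [0.5205, -0.05, 0.4048]
tool_rot: [2.227, 2.216, 0.0]
ft_force: [0.3, 0.8, 0.2]
grip_width: 1.001
grip_force: 0.0
time: 3.65
position: [0.5204, -0.0498, 0.4048]
tool_rot: [2.218, 2.225, 0.0]
ft_force: [-0.8, 0.4, -0.2]
grip_width: 1.0
grip_force: 0.0Traceback (most recent call last):
  File "look.py", line 5, in <module>
    print(s["time"],s["position"].round(4),Ro.from_rotvec(s["tool_rot"]).as_matrix()[:,0].round(4),s["ft_force"].round(2),s["grip_width"].round(3))
                                                                                                                          ^^^^^^^^^^^^^^^^^^^^^
AttributeError: 'float' object has no attribute 'round'
```

```bash
sed -i 's/s\["grip_width"\].round(3)/round(s["grip_width"],3)/' look.py; python3 look.py w1 ball lever_grip lever sled feeder
```

```text
3.7 [ 0.5204 -0.0498  0.4048] [-2.9e-03  1.0e+00  1.0e-04] [-0.04  0.2  -0.67] 0.999
lever_grip 0.72 [326.7 251.3] [array([327.8, 250.7]), array([20.4, 89.8]), np.float64(3.8)] [ 0.5252 -0.0723  0.085 ]
lever_grip 0.54 [327.2 242.2] [array([312.9, 254. ]), array([250.9, 101.4]), np.float64(88.0)] [ 0.5255 -0.0648  0.085 ]
lever 0.68 [327.5 249.5] [array([327. , 250.6]), array([19.2, 89.8]), np.float64(3.6)] [ 0.5265 -0.081   0.05  ]
sled 0.64 [327.9 242.6] [array([316.5, 255. ]), array([252.,  99.]), np.float64(90.0)] [ 0.5268 -0.0746  0.05  ]
feeder 0.69 [280.3   3.7] [array([287.5,   1.5]), array([ 3., 71.]), np.float64(90.0)] [0.4887 0.1158 0.05  ]
```

View pics/w1.png

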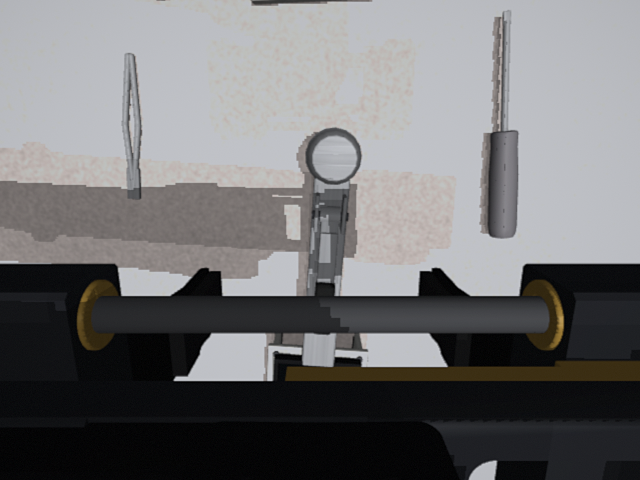

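The wrist picture shows the cap top at (334,156), the lever running down from it to about (325,290), the driver and tweezers well to the sides, and the gripper hiding everything below row 290. I'll take views from further back and further forward.

```bash
python3 -m jog '{"translation":[[-0.15,0,0],[-0.35,0,0],[-0.5,0,0],[-0.5,0,0]],"yaw":[0,0,0,0],"jaw":[0,0,0,0]}' | tail -0; python3 look.py w2 lever_grip sled 
python3 -m jog '{"translation":[[0.2,0,0],[0.5,0,0],[0.8,0,0],[1,0,0],[1,0,0]],"yaw":[0,0,0,0,0],"jaw":[0,0,0,0,0]}' |tail -0; python3 look.py w3 ball feeder sled
python3 - <<'E'
import cv2,numpy as np
cv2.imwrite("pics/w23.png",np.hstack([cv2.imread("pics/w2.png")[0:400,120:520],cv2.imread("pics/w3.png")[0:400,120:520]]))
E
```

```text
4.5 [ 0.5199 -0.1527  0.4049] [ 0.0041  1.     -0.0012] [ 0.35  0.53 -0.95] 1.002
lever_grip 0.75 [326.1 142.7] [array([326.7, 139. ]), array([ 22.1, 141.9]), np.float64(3.5)] [ 0.5241 -0.091   0.085 ]
lever_grip 0.74 [322.6 236.5] [array([320.1, 190.3]), array([107.4, 382.9]), np.float64(1.8)] [ 0.5213 -0.1634  0.085 ]
sled 0.87 [326.6 233. ] [array([319.9, 189.8]), array([106.3, 382. ]), np.float64(1.9)] [ 0.525  -0.1693  0.05  ]
5.275 [0.5197 0.0561 0.4045] [-0.011   0.9999  0.0013] [-0.   -0.42 -0.28] 1.0
ball 0.96 [314.5  82.7] [array([313.1,  81.8]), array([40.2, 42.5]), np.float64(26.6)] [0.5136 0.1613 0.079 ]
feeder 0.58 [313.5  66.1] [array([311.5,  64. ]), array([128., 127.]), np.float64(90.0)] [0.5123 0.1774 0.05  ]
sled 0.96 [330.5 283.4] [array([332. , 307.5]), array([ 52., 115.]), np.float64(0.0)] [ 0.529  -0.0067  0.05  ]
sled 0.17 [313.3  65.3] [array([312.9,  63.2]), array([129.6, 127.3]), np.float64(88.6)] [0.5121 0.178  0.05  ]Exception ignored on flushing sys.stdout:
BrokenPipeError: [Errno 32] Broken pipe
Exception ignored on flushing sys.stdout:
BrokenPipeError: [Errno 32] Broken pipe
```

View pics/w23.png

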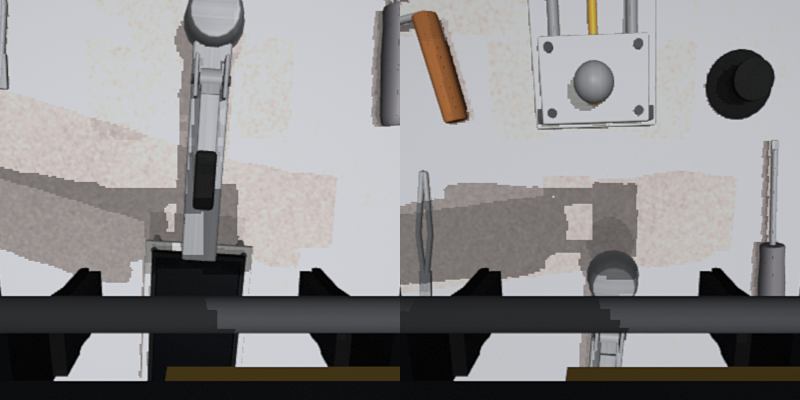

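In the left crop (from further back), the block is at full-frame (325,180) and the cap at (335,18), so the sled heads slightly to the right. In the right crop, the ball is at (314,82) and the base edge tilts about 2° the other way. One more forward view should give the loader's heading, with readings to check the noise.

```bash
python3 -m jog '{"translation":[[0.2,0,0],[0.45,0,0],[0.6,0,0],[0.6,0,0],[0.6,0,0]],"yaw":[0,0,0,0,0],"jaw":[0,0,0,0,0]}'; python3 - <<'E'
from h import *
P=[];Q=[]
for i in range(6):
    s=ctrl.get_state();P.append(s["position"]);Q.append(Ro.from_rotvec(s["tool_rot"]).as_matrix()[:,0]);p=ctrl.get_image("wrist")
print(np.round(P,4),np.round(Q,4))
E
python3 look.py w4 ball feeder
python3 - <<'E'
import cv2,numpy as np
g=cv2.cvtColor(cv2.imread("pics/w4.png"),6)
l=cv2.createLineSegmentDetector(0).detect(g[:290])[0][:,0]
for x in l:
    L=np.hypot(x[2]-x[0],x[3]-x[1])
    if L>45 and 220<x[0]<420: print(x.round(1),round(float(L)),round(float(np.degrees(np.arctan2(x[3]-x[1],x[2]-x[0]))),2))
E
```

```text
time: 6.1
position: [0.5207, 0.1681, 0.4048]
tool_rot: [2.223, 2.219, -0.001]
ft_force: [0.5, -0.4, -0.1]
grip_width: 0.999
grip_force: 0.0
[[0.5207 0.1681 0.4048]
 [0.5207 0.1679 0.4049]
 [0.5207 0.1679 0.4049]
 [0.5206 0.1682 0.405 ]
 [0.5205 0.1685 0.405 ]
 [0.5205 0.1689 0.405 ]] [[ 1.9e-03  1.0e+00 -9.0e-04]
 [ 2.5e-03  1.0e+00 -6.0e-04]
 [ 2.7e-03  1.0e+00 -3.0e-04]
 [ 2.3e-03  1.0e+00 -0.0e+00]
 [ 1.8e-03  1.0e+00  1.0e-04]
 [ 1.3e-03  1.0e+00  2.0e-04]]
6.4 [0.5204 0.1692 0.4049] [7.e-04 1.e+00 2.e-04] [ 0.31  0.84 -0.84] 1.001
ball 0.58 [308.6 232.3] [array([311.3, 231.3]), array([36.1, 35.4]), np.float64(45.0)] [0.5105 0.1609 0.079 ]
feeder 0.67 [309.6 120.2] [array([303.9, 124. ]), array([250.3, 127.7]), np.float64(89.0)] [0.5112 0.2489 0.05  ]
feeder 0.48 [330.3 362. ] [array([331. , 363.5]), array([ 5., 24.]), np.float64(90.0)] [0.5295 0.0252 0.05  ]
[360.4 172.  366.8 240.9] 69 84.67
[359.3 170.7 260.6 175.3] 99 177.37
[339.  168.1 333.2   0.6] 168 -91.97
[258.4  50.6 255.9   3.1] 48 -92.98
[268.2 170.6 259.3  53.1] 118 -94.33
[268.5   0.6 280.2 170.6] 170 86.05
[299.6  73.1 295.8   0.6] 73 -93.01
[265.6 192.3 316.9 192.2] 51 -0.15
[262.5 193.1 265.  248.2] 55 87.38
[347.4   0.6 351.8 166.9] 166 88.5
[305.  168.2 302.5 116.8] 51 -92.8
[239.7   4.2 255.3 185.6] 182 85.07
[306.8   0.6 315.  168.2] 168 87.2
[243.4  78.1 237.5  10.7] 68 -95.0
[338.6   0.6 343.6 166.9] 166 88.26
[299.5   0.6 306.4 128.2] 128 86.9
[367.9 229.4 366.6 131.9] 98 -90.77
[312.  169.4 303.6   0.6] 169 -92.85
[276.6 170.7 264.4   0.5] 171 -94.08
[259.1   0.5 272.  170.6] 171 85.66
[348.4 166.9 343.8   0.6] 166 -91.58
[368.2  61.9 368.7 123.1] 61 89.56
[369.4 131.9 369.4 188.1] 56 90.0
[366.3 125.6 365.6  60.6] 65 -90.67
[365.2  58.1 365.    0.6] 58 -90.24
[367.4   0.6 367.4  53.1] 53 89.98
```

View pics/w4.png

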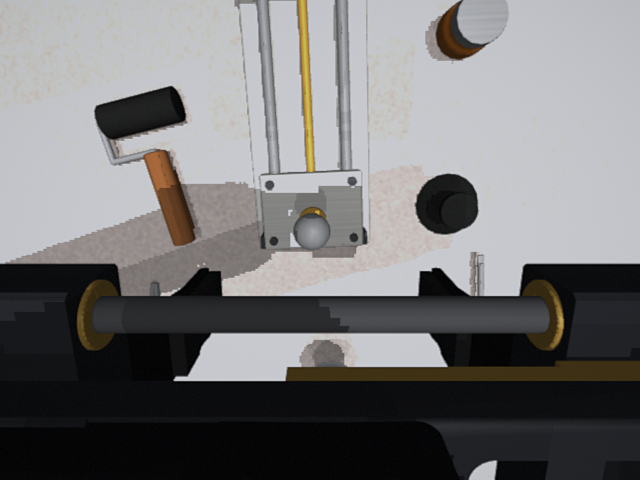

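The forward view shows the ball at (311,231), the shuttle's front edge running from (260,175) to (359,171), and the rods and screw running up with a slight tilt to the left. Now the numbers.

```bash
cat >m.py <<'E'
from h import *
W=ctrl.get_image("wrist");M=np.array(W["mount"])
def camat(pos,hx):
    T=np.eye(4);h=np.array([*hx,0.]);h/=np.linalg.norm(h);z=np.array([0,0,-1.]);T[:3,:3]=np.c_[h,np.cross(z,h),z];T[:3,3]=pos
    X=np.linalg.inv(T@M);return X[:3,:3],X[:3,3]
E
python3 - <<'E'
from m import *
for hd in (0.001,):
    C={1:camat([.5204,-.0498,.4048],(hd,1)),2:camat([.5201,-.1515,.4049],(hd,1)),3:camat([.5201,.0555,.4047],(hd,1)),4:camat([.5205,.1687,.405],(hd,1))}
    for z in(.079,):
        print("ball",onz(W,(313.1,81.8),C[3],z).round(4),onz(W,(311.5,231.4),C[4],z).round(4))
    print(tri([ray(W,(313.1,81.8),C[3]),ray(W,(311.5,231.4),C[4])]))
    dd=[]
    for a,b,z in[((306.8,.6),(315,168.2),.025),((303.6,.6),(312,169.4),.025),((299.5,.6),(306.4,128.2),.025),((268.5,.6),(280.2,170.6),.025),((259.1,.5),(272,170.6),.025),((338.6,.6),(343.6,166.9),.025),((347.4,.6),(351.8,166.9),.025),((239.7,4.2),(255.3,185.6),.012),((367.4,.6),(369.4,188.1),.012)]:
        v=onz(W,a,C[4],z)-onz(W,b,C[4],z);dd.append(v[0]/v[1])
    v=onz(W,(359.3,170.7),C[4],.034)-onz(W,(260.6,175.3),C[4],.034);print("feeder slopes",np.round(dd,4),"edge",-v[1]/v[0])
    # block & cap
    for k in(1,2):
        im=cv2.imread(f"pics/w{k}.png");g=im.max(2)
        if k==2:
            m=np.zeros_like(g);m[145:215,300:350]=(g[145:215,300:350]<50);r=cv2.minAreaRect(cv2.findNonZero(m));print("block",r,onz(W,r[0],C[2],.092).round(4),onz(W,r[0],C[2],.085).round(4))
    print("cap w1",onz(W,(334.5,156.5),C[1],.079).round(4),"cap w2",onz(W,(334.5,18),C[2],.079).round(4))
    l=cv2.createLineSegmentDetector(0).detect(cv2.cvtColor(cv2.imread("pics/w2.png"),6)[:290])[0][:,0]
    for x in l:
        L=np.hypot(x[2]-x[0],x[3]-x[1])
        if L>30 and 260<x[0]<380:
            a,b=onz(W,x[:2],C[2],.062),onz(W,x[2:],C[2],.062);v=a-b
            print(x.round(0),round(float(v[0]/v[1]),3),round(float(v[1]/v[0]),3),a.round(3),b.round(3))
E
```

```text
ball [0.5144 0.161  0.079 ] [0.5129 0.161  0.079 ]
(array([0.51365425, 0.16103671, 0.07904448]), [0.0007557362919200548, 0.0007557362919201921])
feeder slopes [-0.0452 -0.0442 -0.0464 -0.0435 -0.0455 -0.0441 -0.0456 -0.0445 -0.0404] edge -0.0450514017218523
block ((324.00006103515625, 180.00001525878906), (20.695165634155273, 58.39767837524414), 3.7313966751098633) [ 0.5224 -0.1165  0.092 ] [ 0.5225 -0.1172  0.085 ]
cap w1 [0.5309 0.0018 0.079 ] cap w2 [ 0.5298 -0.0035  0.079 ]
[372. 245. 361. 289.] 0.216 4.622 [ 0.564 -0.175  0.062] [ 0.555 -0.215  0.062]
[270. 288. 271. 248.] 0.06 16.785 [ 0.475 -0.215  0.062] [ 0.477 -0.178  0.062]
[337. 153. 333. 207.] 0.068 14.739 [ 0.533 -0.098  0.062] [ 0.53  -0.142  0.062]
[352.  49. 350.  84.] 0.049 20.457 [ 0.544 -0.021  0.062] [ 0.543 -0.046  0.062]
[305. 214. 302. 257.] 0.083 11.981 [ 0.507 -0.149  0.062] [ 0.504 -0.186  0.062]
[363.   1. 363.  34.] -0.008 -123.802 [0.552 0.013 0.062] [ 0.552 -0.01   0.062]
[315.  43. 313.  93.] 0.029 34.733 [ 0.515 -0.016  0.062] [ 0.514 -0.052  0.062]
[347.  86. 349.  56.] 0.054 18.559 [ 0.54  -0.047  0
[... 787 characters left out ...]
14.826 [ 0.542 -0.048  0.062] [ 0.538 -0.121  0.062]
[323. 253. 323. 213.] 0.001 1167.436 [ 0.522 -0.183  0.062] [ 0.522 -0.147  0.062]
[299. 142. 299.  98.] 0.016 62.673 [ 0.502 -0.089  0.062] [ 0.503 -0.056  0.062]
[311.  99. 308. 151.] 0.072 13.927 [ 0.513 -0.057  0.062] [ 0.51  -0.096  0.062]
[369. 247. 338. 245.] -13.939 -0.072 [ 0.562 -0.177  0.062] [ 0.535 -0.175  0.062]
[340. 103. 339. 134.] 0.012 81.7 [ 0.535 -0.06   0.062] [ 0.535 -0.083  0.062]
[303. 212. 304. 164.] 0.04 24.898 [ 0.505 -0.146  0.062] [ 0.506 -0.107  0.062]
[341. 159. 344. 126.] 0.06 16.621 [ 0.537 -0.103  0.062] [ 0.538 -0.077  0.062]
[306. 134. 309.  98.] 0.071 13.987 [ 0.509 -0.083  0.062] [ 0.511 -0.056  0.062]
```

```bash
python3 -m jog '{"translation":[[-0.2,0,0],[-0.5,0,0],[-0.8,0,0],[-1,0,0]],"yaw":[0,0,0,0],"jaw":[0,0,0,0]}'
python3 -m jog '{"translation":[[-0.2,0,0],[-0.4,0,0.1],[-0.478,0.006,0.3],[-0.478,0.006,0.5],[-0.478,0.006,0.6],[-0.478,0.006,0.6]],"yaw":[0,0.02,0.0207,0.0207,0.0207,0.0207],"jaw":[0,0,0,0,0,0]}'
python3 look.py w5 lever_grip; python3 - <<'E'
import cv2,numpy as np
p=cv2.imread("pics/w5.png");s=__import__("bench").ctrl.get_image("side")["pixels"][220:340,230:390]
cv2.imwrite("pics/w5b.png",np.hstack([p[:,:480][:, :],cv2.resize(s,(320,240))[:240].repeat(2,0)[:480]]))
E
```

```text
time: 7.1
position: [0.52, -0.0331, 0.4051]
tool_rot: [2.223, 2.219, 0.001]
ft_force: [-0.6, 0.0, 0.2]
grip_width: 0.998
grip_force: 0.0
time: 7.85
position: [0.521, -0.1252, 0.2833]
tool_rot: [-2.29, -2.147, 0.004]
ft_force: [0.4, -0.5, 0.5]
grip_width: 0.998
grip_force: 0.0
7.85 [ 0.521  -0.1252  0.2833] [ 6.430e-02  9.979e-01 -4.000e-04] [ 0.37 -0.51  0.49] 0.998
lever_grip 0.78 [326.  191.3] [array([326., 191.]), array([208.,  36.]), np.float64(90.0)] [ 0.5251 -0.0834  0.085 ]
```

View pics/w5b.png

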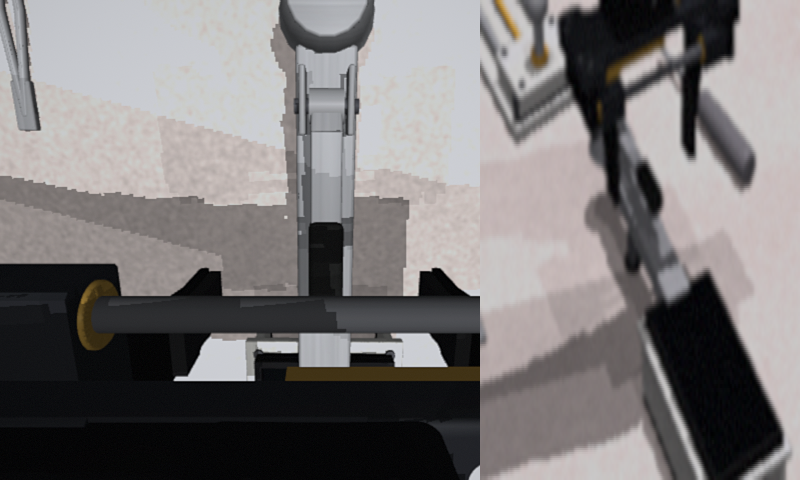

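The sled is now upright in the picture: block front edge at (326,222), pin ends at row 105, block about 6 px right of centre. I'll check the grip point against these.

```bash
python3 - <<'E'
from m import *
C=camat([.521,-.1252,.2833],(.0643,.998))
f=onz(W,(326,222),C,.092);print("front edge",f.round(4),"grip",(f-.032*np.array([.065,.998,0])).round(4))
p=onz(W,(328,105),C,.073);print("pin",p.round(4),"grip",(p-.084*np.array([.065,.998,0])).round(4),"socket",(p+.046*np.array([.065,.998,0])).round(4))
E
```

```text
front edge [ 0.5249 -0.0962  0.092 ] grip [ 0.5228 -0.1282  0.092 ]
pin [ 0.5292 -0.045   0.073 ] grip [ 0.5238 -0.1288  0.073 ] socket [0.5322 0.0009 0.073 ]
```

```bash
python3 -m jog '{"translation":[[-0.0135,0.011,0.06],[-0.0135,0.011,0.12],[-0.0135,0.011,0.156],[-0.0135,0.011,0.156],[-0.0135,0.011,0.156],[-0.0135,0.011,0.156],[-0.0135,0.011,0.156],[-0.0135,0.011,0.156]],"yaw":[0,0,0,0,0,0,0,0],"jaw":[0,0,0,0.6,1,1,1,1]}' 12
python3 -m jog '{"translation":[[0,0,0],[0,0,0]],"yaw":[0,0],"jaw":[1,1]}'
```

```text
time: 9.05
position: [0.5238, -0.1282, 0.2537]
tool_rot: [2.291, 2.149, 0.001]
ft_force: [0.1, 0.1, 0.1]
grip_width: 0.519
grip_force: 0.0
time: 9.3
position: [0.5238, -0.1282, 0.2536]
tool_rot: [2.291, 2.149, 0.0]
ft_force: [0.2, 0.4, 0.1]
grip_width: 0.283
grip_force: 0.0
```

```bash
python3 -m jog '{"translation":[[0,0,0],[0,0,0],[0,0,0],[0,0,0],[0,0,0]],"yaw":[0,0,0,0,0],"jaw":[1,1,1,1,1]}'
python3 -m jog '{"translation":[[0.01,0,-0.0415],[0.0245,0,-0.082],[0.0425,0,-0.12],[0.0645,0,-0.157],[0.09,0,-0.1915],[0.1185,0,-0.223],[0.1505,0,-0.2515],[0.1845,0,-0.277]],"yaw":[0,0,0,0,0,0,0,0],"jaw":[1,1,1,1,1,1,1,1]}'
```

```text
time: 9.93
position: [0.5236, -0.1282, 0.2535]
tool_rot: [-2.291, -2.149, 0.0]
ft_force: [-2.0, 0.7, 1.2]
grip_width: 0.181
grip_force: 12.0
time: 10.92
position: [0.5262, -0.0908, 0.3092]
tool_rot: [2.291, 2.149, 0.0]
ft_force: [0.6, 0.0, -4.6]
grip_width: 0.181
grip_force: 12.0
```

```bash
python3 -m jog '{"translation":[[0.037,0,-0.0215],[0.076,0,-0.0395],[0.1165,0,-0.0535],[0.158,0,-0.0635],[0.2,0,-0.069],[0.243,0,-0.0705],[0.25,0,-0.0705],[0.25,0,-0.0705]],"yaw":[0,0,0,0,0,0,0,0],"jaw":[1,1,1,1,1,1,1,1]}'
python3 - <<'E'
from h import *
S=ctrl.get_image("scene")["pixels"];D=ctrl.get_image("side")["pixels"]
cv2.imwrite("pics/b6.png",np.hstack([cv2.resize(S[150:300,240:440],(400,300)),cv2.resize(D[180:330,200:400],(400,300))]))
E
```

```text
time: 11.92
position: [0.5294, -0.0413, 0.3231]
tool_rot: [-2.291, -2.149, -0.001]
ft_force: [-0.0, 0.8, -4.8]
grip_width: 0.181
grip_force: 12.0
```

View pics/b6.png

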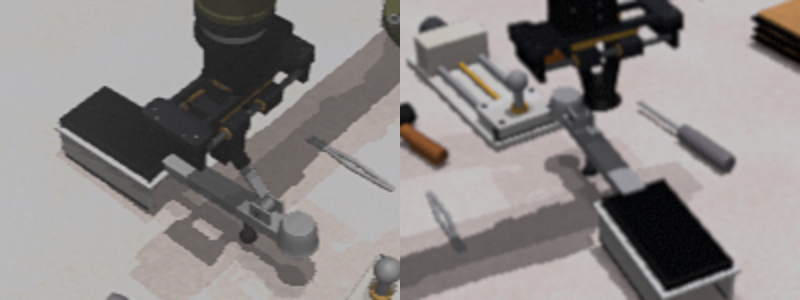

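Scene crop: the fingers hold the block above the pin, with the arm rising from (262,200) to (240,165). I'll let go, rise, and measure the lever angle.

```bash
python3 -m jog '{"translation":[[0,0,0],[0,0,0],[0,0,0],[0,0,0],[0,0,0],[0,0,0]],"yaw":[0,0,0,0,0,0],"jaw":[0.3,0,0,0,0,0]}'
python3 -m jog '{"translation":[[0,0,-0.15],[0,0,-0.3],[-0.2,0,-0.45],[-0.4,0,-0.45],[-0.4,0,-0.45],[-0.4,0,-0.45]],"yaw":[0,0,0,0,0,0],"jaw":[0,0,0,0,0,0]}'
python3 look.py w7 lever_grip sled; python3 - <<'E'
from h import *
S=ctrl.get_image("scene");D=ctrl.get_image("side");a,b=cam(S),cam(D)
r,q=best("lever_grip",S),best("lever_grip",D);print(r["p"],r["at"],q["p"],q["at"])
print(tri([ray(S,r["at"],a),ray(D,q["at"],b)]))
u=np.array([.065,.998,0]);pin=np.array([.5288,-.0444,.073])
for th in(1.0,1.2,1.4):
    g=pin+.0849*(-u*np.cos(th+.148)+np.array([0,0,1])*np.sin(th+.148));print(th,proj(S,g,a).round(1),proj(D,g,b).round(1),g.round(4))
cv2.imwrite("pics/b7.png",np.hstack([cv2.resize(S["pixels"][170:290,290:410],(400,400),interpolation=2),cv2.imread("pics/w7.png")[:400,120:520]]))
E
```

```text
time: 12.78
position: [0.5293, -0.0415, 0.323]
tool_rot: [-2.292, -2.149, -0.0]
ft_force: [-0.9, -0.2, 0.3]
grip_width: 0.781
grip_force: 0.0
time: 13.52
position: [0.5242, -0.1207, 0.4128]
tool_rot: [-2.291, -2.149, -0.0]
ft_force: [-1.3, 0.3, 0.4]
grip_width: 1.003
grip_force: 0.0
13.525 [ 0.5242 -0.1207  0.4128] [6.39e-02 9.98e-01 8.00e-04] [-1.27  0.31  0.43] 1.003
lever_grip 0.62 [320.9  78. ] [array([319.4,  73.5]), array([97.4, 27.5]), np.float64(88.5)] [ 0.5309 -0.0123  0.085 ]
sled 0.73 [320.3 229. ] [array([318.2, 187.9]), array([377.3, 108. ]), np.float64(87.8)] [ 0.5227 -0.1347  0.05  ]Traceback (most recent call last):
  File "<stdin>", line 3, in <module>
TypeError: 'NoneType' object is not subscriptable
```

```bash
python3 - <<'E'
from h import *
S=ctrl.get_image("scene");a=cam(S);D=ctrl.get_image("side");b=cam(D)
u=np.array([.065,.998,0]);pin=np.array([.5288,-.0444,.073])
for th in(1.0,1.2,1.4):
    g=pin+.0849*(-u*np.cos(th+.148)+np.array([0,0,1])*np.sin(th+.148));print(th,"scene",proj(S,g,a).round(1),"side",proj(D,g,b).round(1),g.round(4))
print("pin",proj(S,pin,a).round(1),proj(D,pin,b).round(1))
for l in["lever","lever_grip"]:
    for n,p in(("S",S),("D",D)):
        print(l,n,[(round(d["p"],2),np.round(d["at"]),cv2.boundingRect(d["region"].astype(np.uint8))) for d in ctrl.silhouettes(l,p)[:2]])
cv2.imwrite("pics/b7.png",np.hstack([cv2.resize(S["pixels"][160:290,290:420],(400,400),interpolation=2),cv2.resize(D["pixels"][170:300,230:360],(400,400),interpolation=2)]))
E
```

```text
1.0 scene [[340.1 214.7]] side [[306.4 236. ]] [ 0.5265 -0.0792  0.1504]
1.2 scene [[345.7 216.5]] side [[303.3 230.9]] [ 0.5276 -0.0631  0.1558]
1.4 scene [[351.5 219.6]] side [[300.1 226.9]] [ 0.5287 -0.0463  0.1579]
pin [[351.1 245. ]] [[301.  256.4]]
lever S [(0.66, array([363., 243.]), (352, 222, 26, 41)), (0.34, array([321., 231.]), (268, 194, 131, 93))]
lever D [(0.59, array([287., 237.]), (287, 227, 15, 21)), (0.36, array([300., 225.]), (290, 216, 21, 20))]
lever_grip S [(0.52, array([363., 246.]), (351, 222, 28, 41))]
lever_grip D []
```

View pics/b7.png

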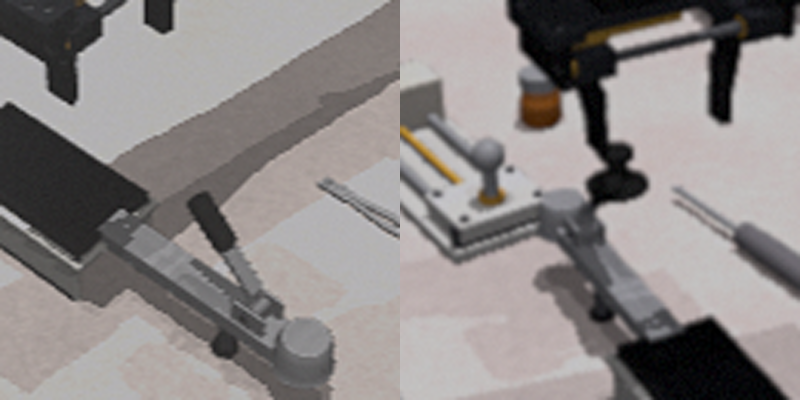

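Scene crop: the block is at about full (359,232), pin (376,257) and cap (388,270). The cap was at (366,254), so the sled slid forward and the lever is only part way up. I'll re-measure numerically.

```bash
python3 - <<'E'
from m import *
S=ctrl.get_image("scene");a=cam(S);D=ctrl.get_image("side");b=cam(D)
print("cap",tri([ray(S,(388.3,269),a),ray(D,(283,236.5),b)]))
C=camat([.5242,-.1207,.4128],(.064,.998))
g=cv2.imread("pics/w7.png").max(2)
m=np.zeros_like(g);m[30:270,300:345]=g[30:270,300:345]<45
n,lab,st,ce=cv2.connectedComponentsWithStats(m);print([(st[i].tolist(),ce[i].round(1).tolist()) for i in range(1,n) if st[i][4]>60])
for i in range(1,n):
    if st[i][4]>300:
        c=ce[i];print(tri([ray(S,(358.9,232),a),ray(W,c,C)]))
c=cv2.HoughCircles(cv2.medianBlur(cv2.imread("pics/w7.png",0)[:120,270:370],3),cv2.HOUGH_GRADIENT,1,50,param1=80,param2=12,minRadius=20,maxRadius=36);print(c)
for k,(r,l) in{}.items():pass
sm=[d for d in ctrl.silhouettes("sled",S)];print([(round(d["p"],2),np.round(d["at"])) for d in sm])
cv2.imwrite("pics/w7c.png",cv2.resize(cv2.imread("pics/w7.png")[0:290,200:440],None,fx=2,fy=2))
E
```

```text
cap (array([0.53424323, 0.06124729, 0.07345473]), [0.0008137534062181779, 0.0008137534062181175])
[([308, 61, 25, 60, 1456], [320.1, 90.8]), ([300, 216, 45, 54, 2151], [322.3, 245.5])]
(array([ 0.52911054, -0.02583627,  0.13190975]), [0.000764409877896159, 0.0007644098778960263])
(array([ 0.51209227, -0.08798799,  0.10496447]), [0.047084057500160315, 0.04708405750016033])
[[[61.5 33.5 28.8]]]
[(0.67, array([319., 236.]))]
```

View pics/w7c.png

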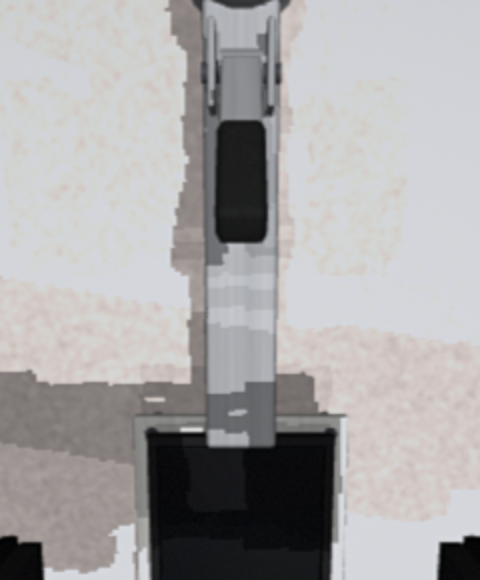

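The wrist view is clean: pin ends at full (320.5,36.5), block rows 60–120, deck front edge at row 207.5, sled parallel to the tool. From this I can get the lever angle and the sled pose.

```bash
python3 - <<'E'
from m import *
C=camat([.5242,-.1207,.4128],(.064,.998));u=np.array([.064,.998,0])
pin=onz(W,(320.5,36.5),C,.073);dk=onz(W,(320.3,207.5),C,.061)
print("pin",pin.round(4),"deck front",dk.round(4),"socket",(pin+.046*u).round(4),(dk+.18*u).round(4))
for th in(.6,.7,.8,.9,1.,1.1):
    def pt(bk,up,th): 
        return pin-u*(bk*np.cos(th)-up*np.sin(th))+np.array([0,0,1])*(bk*np.sin(th)+up*np.cos(th))
    print(th,proj(W,pt(.096,.0195,th),C).round(1),proj(W,pt(.096,.0055,th),C).round(1),"front",proj(W,pt(.052,.0195,th),C).round(1))
E
```

```text
pin [0.5328 0.0181 0.073 ] deck front [ 0.5242 -0.1135  0.061 ] socket [0.5357 0.0641 0.073 ] [0.5357 0.0662 0.061 ]
0.6 [[320.6 129.1]] [[320.6 142. ]] front [[320.5  72.5]]
0.7 [[320.6 116.1]] [[320.6 132. ]] front [[320.6  63.9]]
0.8 [[320.6 101.2]] [[320.6 120. ]] front [[320.6  54.8]]
0.9 [[320.6  84.5]] [[320.6 106.2]] front [[320.6  45.3]]
1.0 [[320.6  66. ]] [[320.6  90.6]] front [[320.6  35.3]]
1.1 [[320.6  46.2]] [[320.6  73.2]] front [[320.6  25.2]]
```

Lever is at about 0.78 rad: the block slipped in the pads and the sled slid forward. I'll re-grip harder and continue the arc slowly.

```bash
python3 -m jog '{"translation":[[0.15,0,0],[0.35,0,0],[0.433,0,0.1],[0.433,0,0.3],[0.433,0,0.45],[0.433,0,0.5265],[0.433,0,0.5265],[0.433,0,0.5265]],"yaw":[0,0,0,0,0,0,0,0],"jaw":[0,0,0.2,0.4,0.6,0.7,1,1]}' 22
python3 -m jog '{"translation":[[0,0,0],[0,0,0],[0,0,0],[0,0,0]],"yaw":[0,0,0,0],"jaw":[1,1,1,1]}'
```

```text
time: 15.42
position: [0.5304, -0.0351, 0.309]
tool_rot: [2.291, 2.148, 0.003]
ft_force: [0.7, -0.3, 0.0]
grip_width: 0.398
grip_force: 0.0
time: 15.92
position: [0.53, -0.035, 0.3085]
tool_rot: [2.291, 2.149, 0.002]
ft_force: [-1.2, 0.2, 5.2]
grip_width: 0.182
grip_force: 22.0
```

```bash
python3 -m jog '{"translation":[[0.018,0,-0.013],[0.0365,0,-0.0245],[0.056,0,-0.0355],[0.0755,0,-0.045],[0.0955,0,-0.054],[0.116,0,-0.062],[0.137,0,-0.069],[0.158,0,-0.0745]],"yaw":[0,0,0,0,0,0,0,0],"jaw":[1,1,1,1,1,1,1,1]}'
python3 -m jog '{"translation":[[0.0215,0,-0.0045],[0.0435,0,-0.008],[0.065,0,-0.0105],[0.087,0,-0.012],[0.095,0,-0.012],[0.095,0,-0.012]],"yaw":[0,0,0,0,0,0],"jaw":[1,1,1,1,1,1]}'
python3 -c "
from m import *
s=ctrl.get_state();print(s['position'],s['ft_force'])
S=ctrl.get_image('scene');a=cam(S)
print([(round(d['p'],2),np.round(d['at']),cv2.boundingRect(d['region'].astype(np.uint8))) for d in ctrl.silhouettes('sled',S)[:2]])"
```

```text
time: 16.92
position: [0.5318, -0.0031, 0.3228]
tool_rot: [2.292, 2.149, 0.0]
ft_force: [-0.5, 0.2, -5.0]
grip_width: 0.18
grip_force: 22.0
time: 17.68
position: [0.533, 0.0159, 0.3251]
tool_rot: [-2.291, -2.149, -0.001]
ft_force: [-0.5, 0.7, -4.3]
grip_width: 0.178
grip_force: 22.0
[0.532991   0.01576445 0.32512717] [-0.50052925  2.15302092 -3.99766193]
[(0.55, array([332., 248.]), (283, 203, 137, 92))]
```

```bash
python3 -m jog '{"translation":[[0,0,0],[0,0,0],[0,0,0],[0,0,0],[0,0,0]],"yaw":[0,0,0,0,0],"jaw":[0.3,0,0,0,0]}'
python3 -m jog '{"translation":[[0,0,-0.15],[0,0,-0.3],[-0.2,0,-0.45],[-0.4,0,-0.45],[-0.4,0,-0.45],[-0.4,0,-0.45]],"yaw":[0,0,0,0,0,0],"jaw":[0,0,0,0,0,0]}' |head -2
python3 look.py w8 sled; python3 - <<'E'
from m import *
g=cv2.imread("pics/w8.png").max(2)
m=np.zeros_like(g);m[0:290,295:350]=g[0:290,295:350]<45
n,lab,st,ce=cv2.connectedComponentsWithStats(m);print([(st[i].tolist(),ce[i].round(1).tolist()) for i in range(1,n) if st[i][4]>60])
l=cv2.createLineSegmentDetector(0).detect(cv2.cvtColor(cv2.imread("pics/w8.png"),6)[:290])[0][:,0]
print([x.round(0).tolist() for x in l if np.hypot(x[2]-x[0],x[3]-x[1])>25 and 250<x[0]<390])
S=ctrl.get_image("scene");cv2.imwrite("pics/b8.png",np.hstack([cv2.resize(S["pixels"][170:290,290:430],(466,400),interpolation=2),cv2.imread("pics/w8.png")[:400,200:440]]))
E
```

```text
time: 18.45
position: [0.533, 0.0156, 0.3252]
tool_rot: [2.292, 2.149, 0.0]
ft_force: [-0.3, -0.7, 0.6]
grip_width: 0.664
grip_force: 0.0
time: 19.2
position: [0.5278, -0.0636, 0.4148]
19.2 [ 0.5278 -0.0636  0.4148] [6.38e-02 9.98e-01 8.00e-04] [0.34 0.58 1.1 ] 0.999
sled 0.86 [322.4 230.5] [array([319., 190.]), array([106., 380.]), np.float64(0.0)] [ 0.5281 -0.0796  0.05  ]
sled 0.26 [319.2  76. ] [array([320.,  76.]), array([90., 26.]), np.float64(90.0)] [0.5337 0.0515 0.05  ]
[([308, 63, 26, 58, 1410], [320.3, 91.7]), ([295, 220, 55, 70, 3568], [322.2, 257.0])]
[[274.0, 218.0, 302.0, 220.0], [368.0, 214.0, 364.0, 288.0], [275.0, 288.0, 273.0, 218.0], [333.0, 63.0, 334.0, 116.0], [306.0, 227.0, 334.0, 227.0], [338.0, 219.0, 364.0, 218.0], [337.0, 56.0, 337.0, 17.0], [301.0, 213.0, 268.0, 212.0], [307.0, 56.0, 307.0, 23.0], [307.0, 116.0, 308.0, 64.0], [335.0, 17.0, 334.0, 57.0], [304.0, 17.0, 304.0, 56.0], [301.0, 166.0, 301.0, 38.0], [340.0, 51.0, 338.0, 183.0], [304.0, 134.0, 304.0, 194.0], [253.0, 281.0, 223.0, 283.0], [331.0, 61.0, 331.0, 32.0], [368.0, 212.0, 339.0, 212.0], [337.0, 121.0, 337.0, 79.0], [304.0, 73.0, 305.0, 126.0]]
```

The lever stayed near 0.78. The 5 N pull just lifted the light sled's nose and dragged it, because firm pads resist the block turning. Better: push the block's end forward briskly from behind with closed fingers, so the sled's inertia holds it. First the pose.

```bash
cat >pose.py <<'E'
from m import *
import sys
# args: deck-front col row, block front row, block rear row, TCP pos, heading slope
def sled(deck,bf,br,pos,hd):
    C=camat(pos,(hd,1));u=np.array([hd,1,0])/np.hypot(hd,1)
    pin=onz(W,deck,C,.061)+.133*u;pin[2]=.073
    def pt(bk,up,th): return pin-u*(bk*np.cos(th)-up*np.sin(th))+np.array([0,0,1])*(bk*np.sin(th)+up*np.cos(th))
    print("pin",pin.round(4),"socket",(pin+.046*u).round(4))
    for th in np.arange(.6,1.45,.1):
        r=lambda b,up:proj(W,pt(b,up,th),C)[0,1]
        print(round(th,2),"front",round(min(r(.052,.0195),r(.052,.0055)),1),"rear",round(max(r(.096,.0055),r(.052,.0055),r(.096,.0195)),1))
    return pin
if __name__=="__main__":
    a=eval(sys.argv[1]);sled(*a)
E
python3 pose.py '(320,212.5),0,0,[.5278,-.0636,.4148],.064'
```

```text
pin [0.5357 0.0716 0.073 ] socket [0.5386 0.1175 0.073 ]
0.6 front 78.8 rear 147.7
0.7 front 70.5 rear 137.9
0.8 front 61.6 rear 126.3
0.9 front 52.2 rear 112.9
1.0 front 42.5 rear 97.7
1.1 front 32.6 rear 80.8
1.2 front 22.6 rear 62.4
1.3 front 12.8 rear 42.9
1.4 front 3.2 rear 29.0
```

Lever is at about 0.8, and the cap is now close to the ball. So I'll first drag the sled back by its tongue, then push the lever.

```bash
python3 -m jog '{"translation":[[0.05,-0.004,0.1],[0.107,-0.004,0.3],[0.107,-0.004,0.55],[0.107,-0.004,0.8],[0.107,-0.004,0.95],[0.107,-0.004,0.99],[0.107,-0.004,0.99],[0.107,-0.004,0.99]],"yaw":[0,0,0,0,0,0,0,0],"jaw":[0,0,0.2,0.3,0.4,0.5,1,1]}' 30
python3 -m jog '{"translation":[[0,0,0],[0,0,0],[0,0,0],[0,0,0]],"yaw":[0,0,0,0],"jaw":[1,1,1,1]}'
```

```text
time: 20.45
position: [0.5293, -0.0428, 0.2186]
tool_rot: [2.29, 2.148, 0.004]
ft_force: [1.0, 0.6, 0.3]
grip_width: 0.403
grip_force: 0.0
time: 20.95
position: [0.5291, -0.0429, 0.2185]
tool_rot: [2.291, 2.148, 0.004]
ft_force: [-1.0, 0.9, 6.6]
grip_width: 0.34
grip_force: 30.0
```

```bash
python3 -m jog '{"translation":[[-0.1,0,0],[-0.25,0,0],[-0.42,0,0],[-0.53,0,0],[-0.57,0,0],[-0.57,0,0]],"yaw":[0,0,0,0,0,0],"jaw":[1,1,1,1,1,1]}'
python3 -m jog '{"translation":[[0,0,0],[0,0,0],[0,0,0],[0,0,-0.15],[0,0,-0.35],[0,0,-0.4],[0,0,-0.4],[0,0,-0.4]],"yaw":[0,0,0,0,0,0,0,0],"jaw":[0.3,0.3,0.3,0.3,1,1,1,1]}'
python3 look.py w9 sled; python3 - <<'E'
from m import *
g=cv2.imread("pics/w9.png").max(2)
m=np.zeros_like(g);m[0:290,295:350]=g[0:290,295:350]<45
n,lab,st,ce=cv2.connectedComponentsWithStats(m);print([(st[i].tolist(),ce[i].round(1).tolist()) for i in range(1,n) if st[i][4]>60])
E
python3 pose.py '(320,390),0,0,[.5220,-.1565,.2985],.064'
```

```text
time: 21.7
position: [0.5221, -0.1561, 0.2185]
tool_rot: [2.291, 2.149, 0.005]
ft_force: [-0.1, 2.8, 7.9]
grip_width: 0.344
grip_force: 30.0
time: 22.7
position: [0.5205, -0.1563, 0.2956]
tool_rot: [-2.29, -2.148, 0.002]
ft_force: [0.2, -0.2, -0.4]
grip_width: 0.331
grip_force: 0.0
22.7 [ 0.5205 -0.1563  0.2956] [6.400e-02 9.979e-01 2.000e-04] [ 0.22 -0.17 -0.41] 0.331
sled 0.59 [326.5 170. ] [array([322. , 183.5]), array([367., 152.]), np.float64(90.0)] [ 0.526  -0.1087  0.05  ]
[([303, 61, 47, 109, 4825], [326.7, 115.6])]
pin [ 0.524  -0.1141  0.073 ] socket [ 0.5269 -0.0682  0.073 ]
0.6 front 269.6 rear 377.9
0.7 front 261.4 rear 375.1
0.8 front 251.8 rear 369.4
0.9 front 240.9 rear 360.4
1.0 front 228.8 rear 347.8
1.1 front 215.8 rear 331.2
1.2 front 201.9 rear 310.7
1.3 front 187.6 rear 286.2
1.4 front 173.0 rear 258.1
```

```bash
cat >ang.py <<'E'
from m import *
import sys
pin,pos,hd=eval(sys.argv[1]);pin=np.array(pin);C=camat(pos,(hd,1));u=np.array([hd,1,0])/np.hypot(hd,1)
for th in np.arange(.6,1.45,.1):
    P=[pin-u*(b*np.cos(th)-up*np.sin(th))+np.array([0,0,1])*(b*np.sin(th)+up*np.cos(th)) for b in(.052,.096) for up in(.0055,.0195)]
    q=proj(W,np.array(P),C);print(round(th,2),q[:,1].min().round(1),q[:,1].max().round(1),"col",q[:,0].mean().round(1))
E
python3 ang.py '(.5294,-.0423,.073),[.5205,-.1563,.2956],.064'
python3 -m jog '{"translation":[[0.05,0.006,0],[0.1,0.006,0],[0.1,0.006,0],[0.1,0.006,0]],"yaw":[0,0,0,0],"jaw":[1,1,1,1]}' 10
```

```text
0.6 93.1 213.9 col 326.0
0.7 78.8 200.5 col 326.3
0.8 63.1 183.0 col 326.6
0.9 46.3 160.9 col 326.8
1.0 28.5 134.0 col 327.1
1.1 10.1 102.1 col 327.4
1.2 -8.5 65.3 col 327.7
1.3 -43.4 24.2 col 327.9
1.4 -92.7 3.9 col 328.1
time: 23.45
position: [0.5236, -0.1366, 0.2971]
tool_rot: [2.291, 2.149, 0.0]
ft_force: [0.2, 0.4, -0.5]
grip_width: 0.007
grip_force: 0.0
```

```bash
python3 -m jog '{"translation":[[0.08,0,0],[0.3,0,0],[0.3,0,0],[0.2,0,0],[0.05,0,-0.1],[0,0,-0.3],[-0.1,0,-0.5],[-0.1,0,-0.5]],"yaw":[0,0,0,0,0,0,0,0],"jaw":[1,1,1,1,0.5,0,0,0]}'
python3 look.py w10 sled; python3 - <<'E'
from m import *
g=cv2.imread("pics/w10.png");m=np.zeros(g.shape[:2],np.uint8);m[0:290,295:350]=g.max(2)[0:290,295:350]<45
n,lab,st,ce=cv2.connectedComponentsWithStats(m);print([(st[i].tolist(),ce[i].round(1).tolist()) for i in range(1,n) if st[i][4]>60])
l=cv2.createLineSegmentDetector(0).detect(cv2.cvtColor(g,6)[:290])[0][:,0]
print([x.round(0).tolist() for x in l if abs(x[3]-x[1])<6 and np.hypot(x[2]-x[0],x[3]-x[1])>18 and 250<x[0]<390])
E
```

```text
time: 24.45
position: [0.5226, -0.1595, 0.4004]
tool_rot: [2.292, 2.141, 0.006]
ft_force: [0.2, 1.2, -1.2]
grip_width: 0.377
grip_force: 0.0
24.45 [ 0.5226 -0.1595  0.4004] [ 6.780e-02  9.977e-01 -7.000e-04] [ 0.23  1.24 -1.22] 0.377
sled 0.6 [315.  216.8] [array([315. , 183.5]), array([367., 108.]), np.float64(90.0)] [ 0.5197 -0.1602  0.05  ]
[([300, 93, 27, 60, 1520], [312.8, 123.1]), ([295, 249, 55, 41, 1924], [323.0, 271.8])]
[[323.0, 152.0, 299.0, 153.0], [301.0, 257.0, 332.0, 257.0], [333.0, 248.0, 361.0, 247.0], [317.0, 40.0, 295.0, 35.0], [268.0, 248.0, 298.0, 249.0], [303.0, 92.0, 323.0, 92.0], [308.0, 29.0, 327.0, 24.0], [368.0, 241.0, 333.0, 241.0], [333.0, 188.0, 352.0, 187.0], [299.0, 192.0, 327.0, 190.0], [296.0, 241.0, 262.0, 242.0], [361.0, 252.0, 336.0, 252.0], [274.0, 213.0, 294.0, 211.0], [309.0, 36.0, 329.0, 30.0]]
```

```bash
python3 pose.py '(315,241.5),0,0,[.5226,-.1595,.4004],.064'; python3 - <<'E'
import cv2
cv2.imwrite("pics/w10c.png",cv2.resize(cv2.imread("pics/w10.png")[0:290,200:440],None,fx=2,fy=2))
E
```

```text
pin [ 0.5249 -0.0462  0.073 ] socket [ 5.278e-01 -3.000e-04  7.300e-02]
0.6 front 112.6 rear 184.1
0.7 front 104.5 rear 175.3
0.8 front 95.8 rear 164.6
0.9 front 86.6 rear 151.9
1.0 front 76.9 rear 137.3
1.1 front 66.9 rear 120.9
1.2 front 56.8 rear 102.9
1.3 front 46.8 rear 83.5
1.4 front 37.0 rear 63.1
```

```bash
python3 -m jog '{"translation":[[0.05,-0.02,0.15],[0.1,-0.02,0.35],[0.1,-0.02,0.5],[0.1,-0.02,0.5],[0.1,-0.02,0.5],[0.1,-0.02,0.5],[0.1,-0.02,0.5],[0.1,-0.02,0.5]],"yaw":[0,0,0,0,0,0,0,0],"jaw":[1,1,1,1,1,1,1,1]}'
python3 -m jog '{"translation":[[0.1,0,0],[0.33,0,0]],"yaw":[0,0],"jaw":[1,1]}'
python3 -m jog '{"translation":[[0,0,0]],"yaw":[0],"jaw":[1]}'
python3 look.py w11 sled; python3 - <<'E'
from m import *
g=cv2.imread("pics/w11.png");m=np.zeros(g.shape[:2],np.uint8);m[0:290,280:360]=g.max(2)[0:290,280:360]<45
n,lab,st,ce=cv2.connectedComponentsWithStats(m);print([(st[i].tolist(),ce[i].round(1).tolist()) for i in range(1,n) if st[i][4]>60])
E
```

```text
time: 25.65
position: [0.5197, -0.1366, 0.2976]
tool_rot: [2.291, 2.149, 0.001]
ft_force: [0.6, 0.3, -0.4]
grip_width: 0.006
grip_force: 0.0
time: 25.9
position: [0.5239, -0.0735, 0.2981]
tool_rot: [2.296, 2.14, -0.0]
ft_force: [0.8, -1.0, -0.0]
grip_width: 0.006
grip_force: 0.6
time: 26.02
position: [0.5243, -0.0668, 0.2972]
tool_rot: [-2.284, -2.155, -0.003]
ft_force: [0.3, 0.4, -0.5]
grip_width: 0.008
grip_force: 0.0
26.025 [ 0.5243 -0.0668  0.2972] [0.0581 0.9983 0.0021] [ 0.26  0.43 -0.48] 0.008
sled 0.62 [321.4 158.6] [array([319. , 211.5]), array([297.,  74.]), np.float64(90.0)] [ 0.5277 -0.0122  0.05  ]
[([304, 154, 49, 65, 2884], [327.2, 187.2]), ([280, 264, 39, 26, 837], [297.5, 277.2]), ([321, 264, 39, 26, 826], [341.5, 277.3])]
```

```bash
python3 ang.py '(.5260,-.0462,.073),[.5243,-.0668,.2972],.061' | tail -5; python3 -m jog '{"translation":[[-0.1,0,0],[-0.2,0,-0.2],[-0.4,0,-0.45],[-0.4,0,-0.5],[-0.4,0,-0.5]],"yaw":[0,0,0,0,0],"jaw":[0.6,0,0,0,0]}';python3 look.py w12 sled; python3 - <<'E'
from m import *
g=cv2.imread("pics/w12.png");m=np.zeros(g.shape[:2],np.uint8);m[0:290,280:360]=g.max(2)[0:290,280:360]<45
n,lab,st,ce=cv2.connectedComponentsWithStats(m);print([(st[i].tolist(),ce[i].round(1).tolist()) for i in range(1,n) if st[i][4]>60])
l=cv2.createLineSegmentDetector(0).detect(cv2.cvtColor(g,6)[:290])[0][:,0]
print([x.round(0).tolist() for x in l if abs(x[3]-x[1])<6 and np.hypot(x[2]-x[0],x[3]-x[1])>18 and 250<x[0]<390])
E
```

```text
1.0 281.4 404.3 col 322.9
1.1 269.4 391.0 col 323.0
1.2 256.5 373.6 col 323.1
1.3 242.9 352.3 col 323.1
1.4 229.0 327.3 col 323.2
time: 26.85
position: [0.5186, -0.1512, 0.3975]
tool_rot: [2.293, 2.147, 0.002]
ft_force: [0.3, 0.0, 0.1]
grip_width: 0.489
grip_force: 0.0
26.85 [ 0.5186 -0.1512  0.3975] [6.590e-02 9.978e-01 7.000e-04] [0.34 0.04 0.08] 0.489
sled 0.74 [333.9 212.1] [array([332. , 183.5]), array([367., 108.]), np.float64(90.0)] [ 0.5305 -0.1478  0.05  ]
[([325, 100, 29, 59, 1529], [338.3, 129.3]), ([285, 259, 75, 31, 1930], [321.2, 276.0])]
[[349.0, 158.0, 317.0, 160.0], [351.0, 259.0, 378.0, 257.0], [337.0, 51.0, 316.0, 46.0], [387.0, 251.0, 352.0, 251.0], [327.0, 100.0, 346.0, 99.0], [291.0, 258.0, 314.0, 259.0], [320.0, 37.0, 340.0, 40.0], [317.0, 267.0, 348.0, 267.0], [323.0, 72.0, 343.0, 72.0], [318.0, 192.0, 337.0, 191.0], [377.0, 262.0, 353.0, 262.0], [321.0, 44.0, 342.0, 47.0]]
```

```bash
python3 pose.py '(332,251.5),0,0,[.5186,-.1512,.3975],.05'; python3 - <<'E'
from h import *
S=ctrl.get_image("scene")["pixels"]
a=cv2.imread("pics/w11.png")[0:300,190:450];b=cv2.imread("pics/w12.png")[0:300,190:450]
cv2.imwrite("pics/c12.png",np.vstack([np.hstack([a,b,cv2.resize(S[170:290,285:389],(260,300))]),np.hstack([cv2.resize(cv2.imread("pics/w10.png")[0:300,190:450],None),np.zeros((300,520,3),np.uint8)])]))
E
```

```text
pin [ 0.5332 -0.0465  0.073 ] socket [ 0.5355 -0.0006  0.073 ]
0.6 front 125.4 rear 197.2
0.7 front 117.5 rear 188.9
0.8 front 108.9 rear 178.6
0.9 front 99.8 rear 166.3
1.0 front 90.2 rear 152.2
1.1 front 80.4 rear 136.1
1.2 front 70.4 rear 118.4
1.3 front 60.4 rear 99.3
1.4 front 50.6 rear 79.1Traceback (most recent call last):
  File "<stdin>", line 4, in <module>
cv2.error: OpenCV(4.12.0) /io/opencv/modules/imgproc/src/resize.cpp:4211: error: (-215:Assertion failed) inv_scale_x > 0 in function 'resize'
```

```bash
python3 - <<'E'
from h import *
S=ctrl.get_image("scene")["pixels"]
f=lambda n:cv2.imread(f"pics/{n}.png")[0:300,190:450]
cv2.imwrite("pics/c12.png",np.vstack([np.hstack([f("w11"),f("w12"),cv2.resize(S[170:290,285:389],(260,300))]),np.hstack([f("w10"),f("w9"),np.zeros((300,260,3),np.uint8)])]))
E
```

```text
(no output)
```

View pics/c12.png

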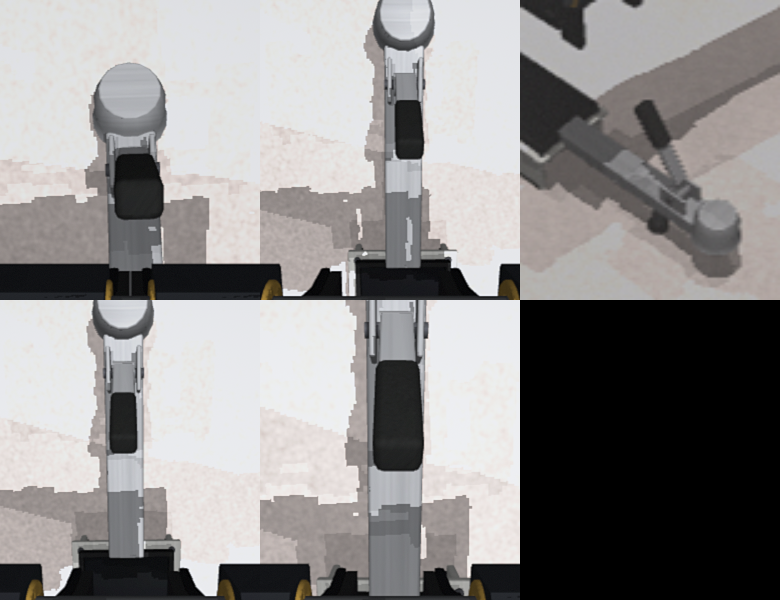

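The composite shows the lever still leaning back at roughly 0.85–0.9 in every frame, the sled yawed slightly anticlockwise, and the fingertips still behind the block at (318,275) at the end of the push. I'll check the sled's position in each frame using the cap and pin.

```bash
python3 - <<'E'
from m import *
for n,pos,hd,cap,pin in[("w9",[.5215,-.1563,.2975],.064,None,(328,29)),("w10",[.5226,-.1595,.4004],.0645,(314,14),(314,76)),("w11",[.5243,-.0668,.2972],.061,(320,93),(321,170)),("w12",[.5186,-.1512,.3975],.0655,(334,15),(336,84))]:
    C=camat(pos,(hd,1))
    if cap: print(n,"cap",onz(W,cap,C,.079).round(4))
    print(n,"pin",onz(W,pin,C,.073).round(4))
C=camat([.5186,-.1512,.3975],(.0655,1))
# heading from tongue edges in w12 
for x in cv2.createLineSegmentDetector(0).detect(cv2.cvtColor(cv2.imread("pics/w12.png"),6)[:290])[0][:,0]:
    if np.hypot(*(x[2:]-x[:2]))>50 and 305<x[0]<365:
        v=onz(W,x[:2],C,.062)-onz(W,x[2:],C,.062);print(x.round(0),(v[0]/v[1]).round(3))
E
```

```text
w9 pin [ 0.5321 -0.0406  0.073 ]
w10 cap [ 0.5273 -0.0102  0.079 ]
w10 pin [ 0.5245 -0.0497  0.073 ]
w11 cap [0.5289 0.0198 0.079 ]
w11 pin [ 0.5272 -0.0173  0.073 ]
w12 cap [ 0.5372 -0.0043  0.079 ]
w12 pin [ 0.5364 -0.0483  0.073 ]
[352.  91. 353. 184.] 0.036
[325. 159. 324. 104.] 0.032
[317. 194. 316. 266.] 0.092
[350. 266. 348. 212.] 0.015
[313. 149. 313.  67.] 0.07
[352. 196. 351. 247.] 0.061
[314. 247. 312. 153.] 0.046
```

No picture views left, so I work by numbers from here. I'll repeat the push centred on the block, hold, and measure with the fixed camera before and after backing off.

```bash
cat >lev.py <<'E'
from m import *
# 3D of block from scene+side dark pixels/silhouettes, cap from scene
S=ctrl.get_image("scene");a=cam(S);D=ctrl.get_image("side");b=cam(D)
for n,p in(("S",S),("D",D)):
    for l in("lever_grip","lever","socket"):
        for d in ctrl.silhouettes(l,p)[:2]:
            r=cv2.boundingRect(d["region"].astype(np.uint8));k=d["region"]&(p["pixels"].max(2)<60);ys,xs=np.nonzero(k)
            print(n,l,round(d["p"],2),np.round(d["at"]),r,"dark",len(xs),(xs.mean().round(1),ys.mean().round(1)) if len(xs)>5 else "")
s=ctrl.get_state();print(s["position"].round(4),s["ft_force"].round(1))
E
python3 lev.py
python3 -m jog '{"translation":[[0.05,0.055,0.15],[0.1,0.055,0.35],[0.1,0.055,0.5],[0.1,0.055,0.5],[0.1,0.055,0.5],[0.1,0.055,0.5],[0.1,0.055,0.5]],"yaw":[0,0,0,0,0,0,0],"jaw":[1,1,1,1,1,1,1]}'
python3 look.py w13 lever_grip
python3 - <<'E'
from m import *
for n in["w12","w13"]:
    g=cv2.imread(f"pics/{n}.png");m=np.zeros(g.shape[:2],np.uint8);m[0:262,280:380]=g.max(2)[0:262,280:380]<45
    k,lab,st,ce=cv2.connectedComponentsWithStats(m);print(n,[(st[i].tolist(),ce[i].round(1).tolist()) for i in range(1,k) if st[i][4]>200])
E
```

```text
S lever_grip 0.58 [341. 229.] (332, 210, 21, 39) dark 137 (np.float64(337.8), np.float64(219.4))
S socket 0.79 [296. 220.] (249, 184, 124, 87) dark 1683 (np.float64(288.5), np.float64(209.4))
D lever_grip 0.62 [305. 243.] (301, 233, 14, 27) dark 81 (np.float64(308.8), np.float64(240.5))
D lever 0.54 [304. 250.] (300, 232, 16, 28) dark 81 (np.float64(308.8), np.float64(240.5))
D socket 0.8 [338. 312.] (286, 232, 104, 130) dark 2183 (np.float64(347.3), np.float64(311.5))
[ 0.5187 -0.1505  0.3971] [-0.2 -0.1 -1.2]
time: 28.52
position: [0.5313, -0.1314, 0.2982]
tool_rot: [2.291, 2.148, 0.003]
ft_force: [-0.1, -0.2, 1.0]
grip_width: 0.286
grip_force: 0.0
28.525 [ 0.5313 -0.1314  0.2982] [6.430e-02 9.979e-01 4.000e-04] [-0.06 -0.19  0.96] 0.286
lever_grip 0.65 [316.8 173.7] [array([318., 162.]), array([154.,  50.]), np.float64(90.0)] [ 0.5326 -0.0826  0.085 ]
w12 [([325, 100, 29, 59, 1529], [338.3, 129.3])]
w13 [([294, 133, 50, 106, 4778], [318.1, 187.4])]
```

```bash
python3 - <<'E'
from m import *
S=ctrl.get_image("scene");a=cam(S);D=ctrl.get_image("side");b=cam(D)
print("block",tri([ray(S,(337.8,219.4),a),ray(D,(308.8,240.5),b)]))
E
python3 -m jog '{"translation":[[0,0,0],[0,0,0],[0,0,0],[0,0,0],[0,0,0]],"yaw":[0,0,0,0,0],"jaw":[1,1,1,1,1]}'
python3 -m jog '{"translation":[[0.08,0,0],[0.25,0,0],[0.25,0,0]],"yaw":[0,0,0],"jaw":[1,1,1]}'
python3 lev.py; python3 look.py w14 lever_grip; python3 - <<'E'
from m import *
for n in["w14"]:
    g=cv2.imread(f"pics/{n}.png");m=np.zeros(g.shape[:2],np.uint8);m[0:262,280:380]=g.max(2)[0:262,280:380]<45
    k,lab,st,ce=cv2.connectedComponentsWithStats(m);print(n,[(st[i].tolist(),ce[i].round(1).tolist()) for i in range(1,k) if st[i][4]>200])
E
```

```text
block (array([ 0.53140159, -0.08155057,  0.13772168]), [0.00024502853768476287, 0.0002450285376847226])
time: 29.45
position: [0.531, -0.1312, 0.297]
tool_rot: [-2.292, -2.149, -0.0]
ft_force: [0.2, 0.0, 0.6]
grip_width: 0.004
grip_force: 0.0
time: 29.82
position: [0.5346, -0.0774, 0.2969]
tool_rot: [-2.284, -2.155, -0.002]
ft_force: [-0.7, -0.3, -1.1]
grip_width: 0.004
grip_force: 0.0
S lever_grip 0.76 [352. 236.] (345, 219, 14, 35) dark 134 (np.float64(350.4), np.float64(227.4))
S lever_grip 0.65 [210. 170.] (194, 146, 28, 52) dark 0 
S lever 0.83 [353. 235.] (345, 218, 14, 35) dark 141 (np.float64(350.3), np.float64(227.0))
S socket 0.72 [292. 212.] (250, 170, 127, 108) dark 1647 (np.float64(288.5), np.float64(198.8))
S socket 0.49 [413. 232.] (394, 217, 43, 29) dark 0 
D lever 0.61 [299. 252.] (299, 237, 8, 21) dark 6 (np.float64(301.7), np.float64(238.8))
D socket 0.79 [336. 299.] (287, 234, 101, 110) dark 1792 (np.float64(345.6), np.float64(299.5))
[ 0.5341 -0.0821  0.2971] [ 0.8 -1.4  1.9]
30.275 [ 0.5341 -0.0821  0.2971] [ 6.550e-02  9.979e-01 -1.000e-04] [ 0.8  -1.37  1.86] 0.005
lever_grip 0.63 [319.5 239.1] [array([318. , 232.5]), array([125.,  46.]), np.float64(90.0)] [ 0.5342 -0.0663  0.085 ]
w14 [([295, 210, 47, 52, 2197], [318.6, 236.5])]
```

```bash
cat >ray.py <<'E'
from m import *
import sys
S=ctrl.get_image("scene");a=cam(S)
def onx(uv,x0,y0,sl):  # intersect with vertical plane x=x0+sl*(y-y0)
    c,d=ray(S,uv,a);t=(x0+sl*(c[1]-y0)-c[0])/(d[0]-sl*d[1]);return c+t*d
print(onx(*eval(sys.argv[1])).round(4))
E
python3 ray.py '(337.8,219.4),.5355,-.05,.05'; python3 ray.py '(350.4,227.4),.5355,-.05,.05'
python3 -m jog '{"translation":[[-0.02,0,0],[-0.05,0,0],[-0.1,0,0],[-0.15,0,0],[-0.2,0,0]],"yaw":[0,0,0,0,0],"jaw":[1,1,1,1,1]}' | head -2
python3 lev.py
```

```text
[ 0.534  -0.0798  0.1409]
[ 0.5358 -0.0435  0.1409]
time: 31.25
position: [0.5316, -0.1219, 0.2971]
S lever_grip 0.53 [344. 231.] (335, 210, 18, 39) dark 138 (np.float64(340.7), np.float64(219.9))
S lever 0.74 [344. 225.] (335, 211, 18, 38) dark 138 (np.float64(340.7), np.float64(219.9))
S lever 0.69 [316. 310.] (293, 297, 78, 48) dark 2 
S socket 0.94 [302. 225.] (250, 184, 124, 88) dark 1191 (np.float64(286.2), np.float64(210.9))
D lever_grip 0.72 [341. 312.] (287, 238, 103, 124) dark 2128 (np.float64(347.9), np.float64(312.9))
D lever 0.52 [301. 251.] (301, 238, 9, 22) dark 42 (np.float64(305.9), np.float64(241.8))
D socket 0.87 [339. 316.] (287, 240, 102, 121) dark 2112 (np.float64(348.2), np.float64(313.5))
D socket 0.46 [242. 222.] (203, 188, 80, 67) dark 19 (np.float64(241.6), np.float64(234.9))
[ 0.5317 -0.1208  0.297 ] [ 0.8 -0.4  1. ]
```

The deck rose 10 px during the push: the sled tips forward about its leg instead of the lever turning. A better way is to grip the block hard and lift the nose with the tail left on the bench. The pads hold the lever's orientation and gravity turns the sled under it, which opens the lever. Then I lower with a light grip so it pivots freely.

```bash
python3 -m jog '{"translation":[[-0.05,0,-0.15],[-0.1,0,-0.35],[-0.1,0,-0.5],[-0.1,0,-0.5],[-0.1,0,-0.5],[-0.1,0,-0.5],[-0.1,0,-0.5]],"yaw":[0,0,0,0,0,0,0],"jaw":[0,0,0,0,0,0,0]}'|head -2
cat >blk.py <<'E'
from m import *
import sys
n=sys.argv[1];s=ctrl.get_state();p=ctrl.get_image("wrist");g=p["pixels"];cv2.imwrite(f"pics/{n}.png",g)
S=ctrl.get_image("scene");a=cam(S)
R=Ro.from_rotvec(s["tool_rot"]).as_matrix();C=camat(s["position"],R[:2,0])
print(s["position"].round(4),"hd",(R[0,0]/R[1,0]).round(4),s["ft_force"].round(1))
m=np.zeros(g.shape[:2],np.uint8);m[0:255,270:390]=g.max(2)[0:255,270:390]<45
k,lab,st,ce=cv2.connectedComponentsWithStats(m)
B=[(st[i],ce[i]) for i in range(1,k) if st[i][4]>300 and st[i][3]<130 and st[i][2]<60];print([(b.tolist(),c.round(1).tolist()) for b,c in B])
l=cv2.createLineSegmentDetector(0).detect(cv2.cvtColor(g,6)[:290])[0][:,0]
L=[x.round(1).tolist() for x in l if abs(x[3]-x[1])<6 and np.hypot(x[2]-x[0],x[3]-x[1])>24 and 240<x[0]<400 and x[1]>180];print("deck?",L)
V=[((onz(W,x[:2],C,.062)-onz(W,x[2:],C,.062)),x) for x in l if abs(x[3]-x[1])>60 and 280<x[0]<370]
print("slopes",[((v[0]/v[1]).round(3),x.round(0).tolist()) for v,x in V])
for d in ctrl.silhouettes("lever_grip",S)[:2]:
    q=d["region"]&(S["pixels"].max(2)<60);ys,xs=np.nonzero(q)
    if 60<len(xs)<400 and B: print("scene",xs.mean().round(1),ys.mean().round(1),"block",tri([ray(S,(xs.mean(),ys.mean()),a),ray(W,B[0][1],C)]))
E
python3 blk.py w15
```

```text
time: 32.58
position: [0.5301, -0.1409, 0.3961]
[ 0.5302 -0.141   0.3963] hd 0.0642 [-0.4  0.4  0. ]
[([307, 107, 28, 53, 1423], [320.4, 133.2])]
deck? [[304.3999938964844, 279.79998779296875, 335.6000061035156, 279.6000061035156], [274.20001220703125, 269.5, 301.8999938964844, 270.8999938964844], [338.20001220703125, 271.1000061035156, 365.79998779296875, 269.29998779296875], [300.6000061035156, 263.1000061035156, 266.8999938964844, 263.3999938964844], [371.8999938964844, 263.0, 340.6000061035156, 263.1000061035156], [300.6000061035156, 274.79998779296875, 275.6000061035156, 275.1000061035156], [335.6000061035156, 267.8999938964844, 306.8999938964844, 267.8999938964844]]
slopes [(np.float64(0.044), [334.0, 76.0, 335.0, 154.0]), (np.float64(0.06), [340.0, 106.0, 340.0, 187.0]), (np.float64(0.064), [301.0, 171.0, 300.0, 96.0]), (np.float64(0.052), [339.0, 192.0, 339.0, 258.0])]
scene 340.8 219.9 block (array([ 0.53379984, -0.07243583,  0.14404181]), [0.0005336339001635799, 0.0005336339001635464])
```

```bash
python3 pose.py '(319.7,263.2),0,0,[.5302,-.141,.3963],.063'
```

```text
pin [ 0.5352 -0.0459  0.073 ] socket [5.381e-01 1.000e-04 7.300e-02]
0.6 front 141.5 rear 213.1
0.7 front 133.9 rear 205.3
0.8 front 125.6 rear 195.7
0.9 front 116.8 rear 184.1
1.0 front 107.4 rear 170.6
1.1 front 97.8 rear 155.2
1.2 front 88.0 rear 138.1
1.3 front 78.1 rear 119.6
1.4 front 68.4 rear 99.9
```

The lever is at about 1.04 rad (three consistent estimates), so the jaw is clear. Next I grip the tongue.

```bash
python3 -m jog '{"translation":[[-0.019,-0.005,0.1],[-0.019,-0.005,0.35],[-0.019,-0.005,0.6],[-0.019,-0.005,0.8],[-0.019,-0.005,0.89],[-0.019,-0.005,0.897],[-0.019,-0.005,0.897],[-0.019,-0.005,0.897]],"yaw":[0,0,0,0,0,0,0,0],"jaw":[0,0,0.3,0.4,0.5,1,1,1]}' 55
python3 -m jog '{"translation":[[0,0,0],[0,0,0],[0,0,0]],"yaw":[0,0,0],"jaw":[1,1,1]}'
```

```text
time: 33.83
position: [0.5299, -0.1451, 0.2193]
tool_rot: [2.29, 2.148, 0.004]
ft_force: [-0.2, -0.1, 0.6]
grip_width: 0.401
grip_force: 0.0
time: 34.2
position: [0.5298, -0.1451, 0.2189]
tool_rot: [2.29, 2.148, 0.003]
ft_force: [-1.2, -0.2, 6.6]
grip_width: 0.337
grip_force: 55.0
```

```bash
python3 -m jog '{"translation":[[0,0,-0.04],[0,0,-0.12],[0,0,-0.22],[0,0,-0.32],[0,0,-0.37],[0,0,-0.37],[0,0,-0.37]],"yaw":[0,0,0,0,0,0,0],"jaw":[1,1,1,1,1,1,1]}'
cat >cap.py <<'E'
from m import *
S=ctrl.get_image("scene");a=cam(S);D=ctrl.get_image("side");b=cam(D)
for n,p,k in(("S",S,a),("D",D,b)):
    for l in("sled","ball","lever"):
        for d in ctrl.silhouettes(l,p)[:1]:
            m=d["region"].astype(np.uint8);print(n,l,round(d["p"],2),np.round(d["at"],1),cv2.boundingRect(m))
    np.save(f"/tmp/{n}.npy",p["pixels"])
s=ctrl.get_state();print(s["position"].round(4),s["tool_rot"].round(3),s["ft_force"].round(1))
E
python3 cap.py
```

```text
time: 35.08
position: [0.5287, -0.1447, 0.2911]
tool_rot: [-2.291, -2.149, 0.001]
ft_force: [-0.4, 0.1, -6.4]
grip_width: 0.339
grip_force: 55.0
S sled 0.88 [289.2 214.4] (245, 162, 132, 90)
S ball 0.64 [432.5 286.7] (427, 278, 14, 19)
S lever 0.6 [345.1 205.3] (335, 187, 20, 41)
D sled 0.76 [344.3 293. ] (288, 218, 103, 117)
D ball 0.42 [353.6 253.8] (337, 242, 30, 24)
[ 0.529  -0.1449  0.2915] [-2.292 -2.149  0.   ] [-0.5 -0.3 -5.2]
```

```bash
cat >chk.py <<'E'
from m import *
import sys
pos,hd,oy=eval(sys.argv[1]) # TCP, slope, tool-y offset of sled
S=ctrl.get_image("scene");D=ctrl.get_image("side")
u=np.array([hd,1,0])/np.hypot(hd,1);v=np.array([u[1],-u[0],0]);g=np.array(pos)-[0,0,.166]+v*oy # grip point on the tongue (sled -145, z 53)
t=np.linspace(0,2*np.pi,60)
for pit in(-.04,-.02,0,.02):
    f=u*np.cos(pit)+np.array([0,0,np.sin(pit)]);w=np.cross(v,f)*1.0
    if w[2]<0:w=-w
    cap=np.array([g+f*(.145+.0245*np.cos(x))+v*.0245*np.sin(x)+w*(z-.053) for x in t for z in(.045,.07)])
    so=g+f*.145+w*.005;q=proj(S,cap,cam(S));r=proj(D,cap,cam(D))
    print(pit,"socket",so.round(4),"S right/bottom",q.max(0).round(1),"D left",r[:,0].min().round(1))
E
python3 chk.py '[.529,-.1449,.2915],.064,-.001'
```

```text
-0.04 socket [ 0.5373 -0.      0.1247] S right/bottom [377.6 254.5] D left 284.1
-0.02 socket [ 5.373e-01 -1.000e-04  1.276e-01] S right/bottom [377.7 253.6] D left 284.1
0 socket [ 5.373e-01 -1.000e-04  1.305e-01] S right/bottom [377.7 252.7] D left 284.0
0.02 socket [ 5.373e-01 -3.000e-04  1.334e-01] S right/bottom [377.7 251.8] D left 284.0
```

Held level (pitch ≈ 0) and where expected. Now carry it over the ball.

```bash
python3 -m jog '{"translation":[[0.08,-0.01,0],[0.2,-0.03,0],[0.35,-0.05,0],[0.5,-0.07,0],[0.65,-0.085,0],[0.76,-0.0945,0],[0.8,-0.0945,0],[0.8,-0.0945,0]],"yaw":[-0.005,-0.012,-0.02,-0.028,-0.0344,-0.0344,-0.0344,-0.0344],"jaw":[1,1,1,1,1,1,1,1]}'
python3 -m jog '{"translation":[[0,0,0],[0,0,0],[0,0,0]],"yaw":[0,0,0],"jaw":[1,1,1]}'
python3 cap.py; python3 chk.py '[.5212,.0157,.2915],-.0445,-.001'; python3 - <<'E'
from m import *
S=ctrl.get_image("scene");D=ctrl.get_image("side");b=np.array([.5137,.161,.079]);print("ball pred",proj(S,b,cam(S)),proj(D,b,cam(D)))
E
```

```text
time: 36.67
position: [0.5204, 0.0166, 0.2917]
tool_rot: [2.17, 2.271, -0.0]
ft_force: [-0.5, -0.3, -5.4]
grip_width: 0.339
grip_force: 55.0
time: 37.05
position: [0.5205, 0.0153, 0.2917]
tool_rot: [2.174, 2.268, 0.0]
ft_force: [0.4, -0.8, -5.3]
grip_width: 0.337
grip_force: 55.0
S sled 0.79 [337.2 236.1] (290, 190, 158, 93)
S ball 0.55 [431.7 291.2] (427, 281, 14, 17)
S lever 0.91 [413.9 232.4] (405, 217, 18, 40)
D sled 0.74 [306.8 254.3] (262, 212, 88, 79)
D ball 0.65 [258.  226.2] (253, 220, 11, 14)
[0.5205 0.016  0.2917] [-2.172 -2.27  -0.   ] [-1.4  0.3 -4.9]
-0.04 socket [0.5138 0.1606 0.1247] S right/bottom [449.8 285.6] D left 247.6
-0.02 socket [0.5138 0.1606 0.1276] S right/bottom [450.1 284.8] D left 247.5
0 socket [0.5138 0.1605 0.1305] S right/bottom [450.3 283.9] D left 247.5
0.02 socket [0.5138 0.1604 0.1334] S right/bottom [450.4 283. ] D left 247.4
ball pred [[432.80249523 284.85178059]] [[258.5899134  220.39147427]]
```

```bash
python3 -m jog '{"translation":[[0,0,0.03],[0,0,0.07],[0,0,0.11],[0,0,0.15],[0,0,0.18],[0,0,0.21],[0,0,0.23],[0,0,0.23]],"yaw":[0,0,0,0,0,0,0,0],"jaw":[1,1,1,1,1,1,1,1]}'
python3 -m jog '{"translation":[[0,0,0.005],[0,0,0.01],[0,0,0.015],[0,0,0.02],[0,0,0.02]],"yaw":[0,0,0,0,0],"jaw":[1,1,1,1,1]}'; python3 cap.py
```

```text
time: 38.8
position: [0.5206, 0.0166, 0.2457]
tool_rot: [-2.172, -2.27, -0.002]
ft_force: [-1.0, 2.7, -3.2]
grip_width: 0.342
grip_force: 55.0
time: 39.42
position: [0.5206, 0.0165, 0.2417]
tool_rot: [-2.172, -2.27, -0.001]
ft_force: [-0.4, 5.1, -1.7]
grip_width: 0.339
grip_force: 55.0
S sled 0.71 [340.9 247.6] (293, 207, 152, 89)
S lever 0.73 [408.6 248.2] (402, 233, 17, 37)
D sled 0.71 [309.8 273.8] (253, 210, 97, 100)
[0.5206 0.0165 0.2418] [-2.172e+00 -2.270e+00 -1.000e-03] [-0.7  4.9 -1.5]
```

Contact with 5 N forward: the ball is touching the front flare, so the socket sits a few mm too far back. I'll raise, shift forward and lower again.

```bash
python3 -m jog '{"translation":[[0,0,-0.03],[0,0,-0.06],[0.01,0,-0.06],[0.02,0,-0.06],[0.02,0,-0.03],[0.02,0,-0.015],[0.02,0,0],[0.02,0,0]],"yaw":[0,0,0,0,0,0,0,0],"jaw":[1,1,1,1,1,1,1,1]}'; python3 cap.py
```

```text
time: 40.88
position: [0.5202, 0.0199, 0.2413]
tool_rot: [-2.172, -2.269, 0.001]
ft_force: [-0.9, 0.9, -5.1]
grip_width: 0.337
grip_force: 55.0
S sled 0.78 [341.1 251. ] (295, 206, 151, 92)
S lever 0.85 [411.3 250.6] (405, 236, 17, 37)
D sled 0.96 [308.5 272.6] (253, 211, 97, 98)
[0.5203 0.02   0.2418] [2.172 2.27  0.   ] [ 0.8 -0.9 -6. ]
```

Free of contact forces now. Lowering gently.

```bash
python3 -m jog '{"translation":[[0,0,0.007],[0,0,0.014],[0,0,0.02],[0,0,0.026],[0,0,0.026]],"yaw":[0,0,0,0,0],"jaw":[1,1,1,1,1]}';python3 -m jog '{"translation":[[0,0,0.007],[0,0,0.014],[0,0,0.02],[0,0,0.026],[0,0,0.032],[0,0,0.032]],"yaw":[0,0,0,0,0,0],"jaw":[1,1,1,1,1,1]}'
```

```text
time: 41.95
position: [0.5204, 0.0201, 0.2365]
tool_rot: [-2.172, -2.27, -0.001]
ft_force: [0.9, 0.6, -3.8]
grip_width: 0.337
grip_force: 55.0
time: 42.7
position: [0.5204, 0.0202, 0.2301]
tool_rot: [-2.172, -2.27, -0.001]
ft_force: [-0.2, 0.6, -2.0]
grip_width: 0.338
grip_force: 55.0
```

```bash
python3 -m jog '{"translation":[[0,0,0],[0,0,0.008],[0,0,0.016],[0,0,0.022],[0,0,0.022]],"yaw":[0,0,0,0,0],"jaw":[1,1,1,1,1]}' 4;python3 cap.py; python3 -m jog '{"translation":[[0,0,0],[0,0,0],[0,0,0]],"yaw":[0,0,0],"jaw":[0.55,0.45,0.45]}'; python3 cap.py
```

```text
time: 43.32
position: [0.5204, 0.0195, 0.2259]
tool_rot: [2.172, 2.269, -0.0]
ft_force: [-1.9, -1.5, 3.4]
grip_width: 0.34
grip_force: 4.0
S sled 0.67 [342.2 254.3] (295, 213, 149, 87)
S lever 0.54 [409.  251.9] (402, 238, 17, 37)
D sled 0.74 [308.3 278.8] (252, 214, 96, 102)
[0.5204 0.0196 0.2257] [ 2.172  2.269 -0.   ] [-1.8 -3.6  2.3]
time: 44.15
position: [0.5204, 0.0204, 0.2256]
tool_rot: [-2.172, -2.27, -0.001]
ft_force: [-0.8, -0.3, 0.2]
grip_width: 0.53
grip_force: 0.0
S sled 0.73 [340.9 253.8] (294, 212, 150, 88)
S lever 0.65 [411.  252.5] (402, 238, 17, 37)
D sled 0.83 [308.4 281.7] (252, 214, 96, 101)
[0.5203 0.02   0.2257] [-2.172 -2.27  -0.   ] [ 0.3 -0.2 -0.6]
```

The sled is released, standing on ball and runners. Rise and measure the lever.

```bash
python3 -m jog '{"translation":[[0,0,-0.1],[0,0,-0.35],[0,0,-0.6],[0,0,-0.8],[0,0,-0.87],[0,0,-0.87],[0,0,-0.87]],"yaw":[0,0,0,0,0,0,0],"jaw":[0.45,0.45,1,1,1,1,1]}'; python3 blk.py w16
```

```text
time: 45.48
position: [0.5198, 0.0201, 0.3978]
tool_rot: [-2.171, -2.269, 0.004]
ft_force: [0.0, 0.2, -0.5]
grip_width: 0.074
grip_force: 0.0
[0.5198 0.0201 0.3978] hd -0.0439 [-0.7  0.5  1. ]
[([308, 104, 29, 58, 1594], [322.0, 132.9])]
deck? [[349.3999938964844, 263.20001220703125, 466.8999938964844, 263.20001220703125], [373.1000061035156, 260.1000061035156, 340.6000061035156, 260.5], [301.8999938964844, 260.5, 268.1000061035156, 260.1000061035156]]
slopes [(np.float64(-0.068), [336.0, 69.0, 337.0, 156.0]), (np.float64(-0.028), [307.0, 156.0, 308.0, 69.0]), (np.float64(-0.045), [302.0, 181.0, 301.0, 87.0]), (np.float64(-0.043), [342.0, 101.0, 341.0, 179.0]), (np.float64(-0.038), [303.0, 257.0, 302.0, 187.0]), (np.float64(-0.043), [305.0, 191.0, 306.0, 266.0])]
scene 407.4 247.0 block (array([0.51711041, 0.08861273, 0.15464   ]), [0.00016730587665347258, 0.00016730587665347708])
```

```bash
python3 -m jog '{"translation":[[0.1,0,0],[0.25,0,0],[0.4,0,0],[0.482,0,0.08],[0.482,0,0.2],[0.482,0,0.286],[0.482,0,0.286]],"yaw":[0,0,0,0,0,0,0],"jaw":[1,1,1,1,1,1,1]}'
python3 -m jog '{"translation":[[-0.06,0,0],[-0.096,0,0.0135],[-0.131,0,0.031],[-0.1635,0,0.052],[-0.194,0,0.076],[-0.222,0,0.1025],[-0.247,0,0.132],[-0.247,0,0.132]],"yaw":[0,0,0,0,0,0,0,0],"jaw":[1,1,1,1,1,1,1,1]}'; python3 lev.py|grep -v socket
```

```text
time: 46.55
position: [0.5155, 0.1155, 0.3405]
tool_rot: [-2.173, -2.268, 0.006]
ft_force: [-0.3, 0.0, -0.1]
grip_width: 0.007
grip_force: 0.0
time: 47.55
position: [0.5185, 0.0658, 0.3158]
tool_rot: [2.173, 2.267, -0.001]
ft_force: [0.3, 1.8, 2.2]
grip_width: 0.006
grip_force: 1.5
S lever_grip 0.6 [405. 264.] (398, 252, 21, 24) dark 10 (np.float64(399.3), np.float64(253.9))
S lever 0.7 [407. 265.] (399, 253, 21, 24) dark 6 (np.float64(399.7), np.float64(253.7))
D lever_grip 0.58 [273. 221.] (264, 217, 20, 13) dark 61 (np.float64(275.9), np.float64(221.3))
D lever 0.5 [270. 224.] (264, 217, 20, 13) dark 64 (np.float64(275.9), np.float64(221.1))
[0.5181 0.0666 0.3158] [ 0.2 -0.7  1.8]
```

```bash
python3 -m jog '{"translation":[[-0.012,0,0.016],[-0.022,0,0.032],[-0.032,0,0.05],[-0.0405,0,0.066],[-0.049,0,0.084],[-0.056,0,0.1015],[-0.062,0,0.12],[-0.062,0,0.12]],"yaw":[0,0,0,0,0,0,0,0],"jaw":[1,1,1,1,1,1,1,1]}'
```

```text
time: 49.0
position: [0.5188, 0.0542, 0.2924]
tool_rot: [-2.172, -2.269, 0.001]
ft_force: [-0.2, -0.4, 6.0]
grip_width: 0.004
grip_force: 3.1
```

```bash
python3 -m jog '{"translation":[[-0.002,0,0.012],[-0.004,0,0.024],[-0.006,0,0.036],[-0.008,0,0.048],[-0.008,0,0.048]],"yaw":[0,0,0,0,0],"jaw":[1,1,1,1,1]}'; python3 -m jog '{"translation":[[0,0,0.01],[0,0,0.02],[0,0,0.03],[0,0,0.03]],"yaw":[0,0,0,0],"jaw":[1,1,1,1]}'
```

```text
time: 49.62
position: [0.5189, 0.0514, 0.2829]
tool_rot: [2.173, 2.268, -0.002]
ft_force: [-1.3, -3.1, 8.2]
grip_width: 0.005
grip_force: 3.4
time: 50.12
position: [0.519, 0.0501, 0.2771]
tool_rot: [2.173, 2.266, -0.005]
ft_force: [-1.9, -6.1, 9.1]
grip_width: 0.008
grip_force: 4.6
```

```bash
python3 -m jog '{"translation":[[-0.008,0,0.0],[-0.016,0,0.01],[-0.016,0,0.02],[-0.016,0,0.02]],"yaw":[0,0,0,0],"jaw":[1,1,1,1]}'; python3 lev.py
```

```text
time: 50.62
position: [0.5193, 0.0487, 0.2755]
tool_rot: [-2.172, -2.268, -0.0]
ft_force: [-7.9, -3.0, 25.6]
grip_width: 0.009
grip_force: 12.6
S lever_grip 0.79 [401. 269.] (389, 259, 29, 19) dark 14 (np.float64(391.1), np.float64(261.4))
S lever 0.79 [403. 267.] (389, 258, 29, 19) dark 18 (np.float64(391.0), np.float64(261.3))
S socket 0.92 [342. 253.] (294, 212, 148, 90) dark 1788 (np.float64(333.3), np.float64(239.6))
D lever_grip 0.24 [298. 228.] (290, 216, 21, 20) dark 213 (np.float64(300.0), np.float64(226.9))
D lever 0.49 [301. 277.] (251, 218, 99, 99) dark 1692 (np.float64(309.7), np.float64(273.9))
D socket 0.63 [303. 277.] (251, 218, 100, 100) dark 1697 (np.float64(309.6), np.float64(273.8))
D socket 0.18 [233. 218.] (203, 187, 68, 68) dark 33 (np.float64(247.6), np.float64(237.9))
[0.5193 0.0488 0.2755] [-8.2 -2.2 24.6]
```

The force jumped to 25 N with the tip at 0.0935, which fits the lever home and the ball bottomed out. I back off at once and verify.

```bash
python3 -m jog '{"translation":[[0,0,-0.03],[0,0,-0.1],[-0.05,0,-0.3],[-0.2,0,-0.55],[-0.25,0,-0.6],[-0.25,0,-0.6]],"yaw":[0,0,0,0,0,0],"jaw":[1,1,1,1,1,1]}'; python3 blk.py w17; python3 - <<'E'
from m import *
g=cv2.imread("pics/w17.png");m=np.zeros(g.shape[:2],np.uint8);m[0:290,300:345]=g.max(2)[0:290,300:345]<45
k,lab,st,ce=cv2.connectedComponentsWithStats(m);print([(st[i].tolist(),ce[i].round(1).tolist()) for i in range(1,k) if st[i][4]>150])
# predicted block rows vs lever angle, pin lift and sled pitch for released state
s=ctrl.get_state();R=Ro.from_rotvec(s["tool_rot"]).as_matrix();C=camat(s["position"],R[:2,0]);hd=-.0445;u=np.array([hd,1,0])/np.hypot(hd,1)
S=ctrl.get_image("scene");a=cam(S)
for th in(0,.05,.1,.2,.3):
    om=th-.033;pin=np.array([.5159,.119,.084])
    P=np.array([pin-u*(b*np.cos(om)-up*np.sin(om))+np.array([0,0,1])*(b*np.sin(om)+up*np.cos(om)) for b in(.052,.096) for up in(.0055,.0195)])
    q=proj(W,P,C);print(th,q[:,1].min().round(1),q[:,1].max().round(1),"len",np.ptp(q[:,1]).round(1),"scene c",proj(S,P.mean(0),a).round(1),"z",P.mean(0)[2].round(4))
E
```

```text
time: 51.82
position: [0.5211, -0.0008, 0.3927]
tool_rot: [-2.174, -2.268, -0.001]
ft_force: [0.8, -0.7, -0.6]
grip_width: 0.007
grip_force: 0.0
[5.207e-01 3.000e-04 3.915e-01] hd -0.044 [-0.4  0.4 -0.2]
[([311, 145, 22, 62, 1317], [321.3, 175.4])]
deck? [[371.8999938964844, 263.20001220703125, 459.3999938964844, 263.20001220703125], [339.3999938964844, 250.89999389648438, 369.6000061035156, 249.5], [273.0, 249.0, 303.1000061035156, 250.3000030517578], [304.29998779296875, 258.79998779296875, 338.1000061035156, 258.29998779296875], [300.6000061035156, 242.39999389648438, 264.3999938964844, 242.1999969482422], [375.6000061035156, 242.10000610351562, 343.1000061035156, 242.3000030517578], [368.1000061035156, 254.5, 343.1000061035156, 254.10000610351562]]
slopes [(np.float64(-0.033), [334.0, 89.0, 332.0, 206.0]), (np.float64(-0.045), [343.0, 69.0, 342.0, 181.0]), (np.float64(-0.066), [310.0, 58.0, 312.0, 142.0]), (np.float64(-0.005), [329.0, 142.0, 333.0, 58.0]), (np.float64(-0.09), [311.0, 203.0, 306.0, 102.0]), (np.float64(-0.017), [305.0, 189.0, 304.0, 257.0]), (np.float64(-0.04), [302.0, 87.0, 303.0, 156.0]), (np.float64(-0.045), [339.0, 174.0, 339.0, 89.0])]
scene 384.4 254.4 block (array([0.51925346, 0.03996575, 0.09411707]), [0.00022027731372450002, 0.00022027731372449707])
[([311, 145, 22, 62, 1317], [321.3, 175.4]), ([300, 251, 45, 39, 1335], [321.6, 272.8])]
0 137.3 202.7 len 65.4 scene c [[386.3 255.5]] z 0.0941
0.05 136.5 202.5 len 66.0 scene c [[386.7 254.6]] z 0.0978
0.1 134.8 201.9 len 67.1 scene c [[387.2 253.7]] z 0.1014
0.2 130.7 199.8 len 69.1 scene c [[388.3 252.1]] z 0.1086
0.3 125.6 198.1 len 72.5 scene c [[389.7 250.7]] z 0.1156
```

```bash
python3 -c "
from bench import ctrl
print(ctrl.close_job())"
```

```text
the job is handed in; nothing more can be done
None
```

The job is handed in: by my measurements the sled stands hitched behind the loader with the lever fully down, and the arm is clear of it after about 52 s. The result of the judging was not shown to me.

- **Lever:** I only raised it to about 1.04 rad rather than fully up, which is past the 0.9 rad where the jaw clears.
- **Sled:** it slid along the bench and tipped briefly while I raised the lever.
- **Socket:** it first touched the ball with about 5 N sideways, so I lifted, shifted 4 mm and lowered again.
- **Press:** the last press reached about 25 N for a moment before I backed off.
- **Other things on the bench:** I did not aim at any of them, but I took no final picture to confirm they had not moved.

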